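# Line up power resistor modules in a carrier against a straightedge

## Task

Lay the straightedge on the bench with its working face flush against the front edge of the carrier, centred so that it covers all four channels, and let go of it. Then stand every resistor module that is there upright in a channel of its own (any channel), pushed forward so that its end butts against the straightedge, with the straightedge still flush against the carrier. Once all are in, put the straightedge back wholly on its cork mat, square to the mat, and leave the modules seated with their front ends in line with the carrier's front edge; leave the meter and the probe box alone.

Things in the scene. Friction and masses are not known exactly. Their poses are not given: they have to be found in the camera images.
- carrier: Grey steel module carrier, fixed: base plate 120 mm deep (x), 230 mm wide (y), 6 mm thick, origin centred under it. A 34 mm high rail closes the rear, x = 50 to 60 mm. Four channels along x, 36 mm wide, centred at y = -93, -31, 31, 93 mm, lie between flat black plastic guides (tops at z = 22 mm) that run from the rear rail to x = -45 mm; the front 15 mm of the plate is bare.
- front_edge (a point): Middle of the carrier's open FRONT edge, the long side facing the robot, at x = -60, y = 0, z = 3 mm of the carrier; the edge runs along the carrier's y and is an upright face 6 mm high. Axes as the carrier's.
- channel_1 (a point): On the carrier's channel floor (z = 6 mm of the carrier), mid channel at y = -93 mm, x = -15 mm: the underside centre of a module that stands here in line with the front edge.
- channel_2 (a point): On the carrier's channel floor (z = 6 mm of the carrier), mid channel at y = -31 mm, x = -15 mm: the underside centre of a module that stands here in line with the front edge.
- channel_3 (a point): On the carrier's channel floor (z = 6 mm of the carrier), mid channel at y = 31 mm, x = -15 mm: the underside centre of a module that stands here in line with the front edge.
- channel_4 (a point): On the carrier's channel floor (z = 6 mm of the carrier), mid channel at y = 93 mm, x = -15 mm: the underside centre of a module that stands here in line with the front edge.
- mat: Cork mat, fixed to the bench, 72 mm (its x) by 290 mm (its y), 3 mm thick; the straightedge starts on it and is put back on it. Origin at the centre of its underside.
- straightedge: Bright metal straightedge, 0.75 kg: sole 250 mm long (y), 50 mm wide (x), 20 mm high, origin centred under it; on top an upright grip rib 80 mm long (y), 14 mm thick, up to z = 56 mm, its middle at x = -14 mm, y = 0. The working face is the sole's long side at x = +25 mm, farther from the rib, at the start facing the carrier. It stands 14 mm above the carrier's plate and so stops modules.
- face_left (a point): Point on the straightedge's working face, 100 mm to its +y side of the middle, 3 mm above its underside.
- face_right (a point): Point on the straightedge's working face, 100 mm to its -y side of the middle, 3 mm above its underside.
- module1: Aluminium-clad power resistor module, one of up to four alike (some may be absent): an upright bar 90 mm long (its x), 30 mm wide (its y), 60 mm tall, 0.3 kg, flat sides with dark lines, two brass terminals 6 mm tall on top near the ends. Stands upright on the bench at the start. Origin at the centre of its underside; both ends alike.
- module2: Aluminium-clad power resistor module, one of up to four alike (some may be absent): an upright bar 90 mm long (its x), 30 mm wide (its y), 60 mm tall, 0.3 kg, flat sides with dark lines, two brass terminals 6 mm tall on top near the ends. Stands upright on the bench at the start. Origin at the centre of its underside; both ends alike.
- module3: Aluminium-clad power resistor module, one of up to four alike (some may be absent): an upright bar 90 mm long (its x), 30 mm wide (its y), 60 mm tall, 0.3 kg, flat sides with dark lines, two brass terminals 6 mm tall on top near the ends. Stands upright on the bench at the start. Origin at the centre of its underside; both ends alike.
- module4: Aluminium-clad power resistor module, one of up to four alike (some may be absent): an upright bar 90 mm long (its x), 30 mm wide (its y), 60 mm tall, 0.3 kg, flat sides with dark lines, two brass terminals 6 mm tall on top near the ends. Stands upright on the bench at the start. Origin at the centre of its underside; both ends alike.
- meter: Bystander: black handheld meter 75 x 160 x 36 mm lying at the left, beyond the modules; leave alone. Origin at the centre of its underside.
- probe_box: Bystander: black probe box with a pale label, 80 x 170 x 45 mm, lying at the right, beyond the modules; leave alone. Origin at the centre of its underside.
Mind the look-alikes: they are no part of the job. What is shaped like the module2 but orange or purple is not meant.

How it is judged:
By the outcome, as a careful person would: the job done as asked, in the order asked, and still so for the second after the job is handed in, with the robot touching nothing.
Of module1, module2, module3, module4 only 3 to 4 are there at a start; the rules pass over those that are not, and their reading is None.
At some moment in a run one of straightedge may be knocked a few centimetres aside while the robot is not near it.
It also fails if it takes over 210 s, if anything falls off the work surface, if the arm or the gripper's body presses on something with over 40 N, if the wrist force passes 120 N, or if a joint passes its speed limit or range.

## Robot

A 6-joint arm with a two-finger parallel gripper is mounted at the origin on the work surface. World frame = base frame: x ahead of the robot, y to its left, z up, the work surface at z = 0. Lengths are in m, angles in degrees, forces in N, time in s.
With the tool pointing down it reaches from about 0.375 to 0.9 m from the base axis. Payload 3.1 kg.
Tool frame: the origin (TCP) lies between the finger pads; the fingertips stand 11 mm ahead of it and the grasp point (between the pads) lies 8 mm behind it; z points along the fingers, y is the line along which they close (so a half turn about z gives the same grasp; the last joint's range is limited). The gripper opens to 87 mm and grips with 3 to 60 N. Pads are 19 mm wide; open, the fingers measure 117 mm over their backs; the gripper's body (75 mm by 190 mm) begins 51 mm behind the grasp point.
Start: joints at [58.069, 30.224, 82.088, -0, 67.689, -10.227], TCP at [0.231, 0.581, 0.234] pointing down, gripper open.
Joint ranges: [-176.69, 176.69], [-43.24, 126.21], [12.49, 139.97], [-82, 262], [0, 151.66], [-163.58, 163.58]. Speed limits (degrees/s): [159.86, 159.86, 180, 180, 180, 180].

## Interface

Orientations are given as a 3x3 rotation matrix whose columns are the frame's x, y, z axes.
In Python, from rig import bot, viewer, workorder, models gives the robot as it stands.
- The arm moves only by the shell command python3 -m jog 'ROWS'. ROWS is JSON, a list of rows, each a list of 7 numbers: the opening, from 0 (shut) to 1 (fully open), then the shift along the tool's x, y, z in m, then the turn, a rotation vector about the tool's x, y, z in degrees. In form: [[claw, x, y, z, ax, ay, az], ...]. A call has 1 to 20 rows; each row is the pose to reach, as a shift and turn from the pose commanded when the call began, along the tool's axes at that moment; what a row does not reach only later rows make up. A row lasts 1/8 s, in which the tool goes at most 62.5 mm and 10.7 degrees, less where a joint would pass 70% of its speed; a pose out of reach is approached as far as the arm can. A call with a gripper value outside its range is refused whole. The fingers move at their own pace and stop on an object; the grip force is fixed at half the most. Time passes only in rows, so rows that repeat a pose let the fingers close. It gives the time, the measured TCP pose, the force, the opening and the grip force at its end, in the units of the state.
- bot.read_state(): the state, without advancing time (a new reading comes with each control period).
- viewer.capture(name): name is "side" or "top" or "wrist"; returns (picture, depth): 384x512x3 uint8, blue, green, red; 384x512 float32, m along the optical axis (not along the pixel's ray), 0 where there is no reading.
- viewer.camera_info(name): a dict with "fx", "fy", "cx", "cy" (pixels), "dist_coeffs" ([k1, k2, p1, p2, k3] as OpenCV has them; the pictures are not rectified), "world_to_cam" (4x4, takes a point from world to camera coordinates). Camera axes: x right, y down, z forward; pixel columns grow to the right and rows downward; lengths in m; the calibration is good to about 2 mm. A picture is of the moment at which its call begins: read the wrist's pose just before it. camera_info takes no time and is no camera call; for the wrist camera it gives the pose at the moment of the call.
- workorder.hand_in(): hands the job in; it is judged then, once.
Trained networks look in the newest picture that a camera, given by its name, has taken for a name from the list of things; names that differ only in an ending like _2 or _b are one class to them, and where a whole thing is asked for, a point or a joint stands for the part that bears it (a point fixed in the world has none). Each returns a list of dicts, best first, with "p" (0 to 1); they miss things now and then, are a little off and sometimes report something else, mostly with a low value. They report only what shows in the picture. A call takes as long as a camera call. They do not tell look-alikes from the thing itself.
- models.outline_of(camera, thing): "mask" (384x512 bool, what is visible of it).
- models.tip_of(camera, thing): "xyz" ([x, y, z] in m, in world coordinates, good to about 4 mm: a listed point, or the origin of a listed thing).
The state is a dict: "time_s": time; "joint_positions": joint angles; "qvel": joint speeds; "tau": joint torques, N m; "position": TCP position; "tcp_rot": TCP orientation; "force": force on the tool from outside, world axes, zero at the start; "moment": the same for the moment, N m; "opening": opening from 0.0 (shut) to 1.0 (fully open); "grasp_force": force on a finger pad.
Only numpy, scipy, OpenCV 4.12 (cv2) and the standard library are available. Lean on these libraries where they do the work, as an engineer would, in place of code of your own. Each camera call takes 0.05 s, during which the arm holds its last target. There are 200 camera calls.

## Working session

There is one attempt and no reset: what is moved stays moved. The work goes in short steps, Python scripts to look and compute and a shell command to move; the robot and the scene stay as the last step left them, time stands still between calls to the robot, and variables do not carry over. Pictures are saved under pics/ and viewed, at most 14 in all, crops included, and the job is handed in when it is done.

```bash
mkdir -p pics; ls; python3 - <<'E'
from rig import bot, viewer, models
import cv2, numpy as np
s=bot.read_state(); print({k:np.round(s[k],3).tolist() for k in s})
for c in("top","side"):
    im,d=viewer.capture(c); cv2.imwrite(f"pics/{c}0.png",im)
    i=viewer.camera_info(c); print(c,{k:np.round(i[k],3).tolist() for k in i})
    for t in("carrier","front_edge","channel_1","channel_4","mat","straightedge","face_left","face_right","module1","meter","probe_box"):
        print(t,[(round(float(r["p"]),2),np.round(r["xyz"],3).tolist()) for r in models.tip_of(c,t)][:7])
E
```

```text
pics
{'time_s': 0.0, 'joint_positions': [58.069, 30.277, 82.158, 0.001, 67.688, -10.228], 'qvel': [-0.042, 0.05, 0.009, -0.029, 0.132, -0.105], 'tau': [-0.0, -44.005, -17.659, 0.063, 0.058, -0.0], 'position': [0.231, 0.58, 0.233], 'tcp_rot': [[-0.929, 0.37, -0.001], [0.37, 0.929, -0.002], [0.0, -0.002, -1.0]], 'force': [-0.23, -0.513, 0.689], 'moment': [-0.019, 0.012, -0.019], 'grasp_force': 0.0, 'opening': 1.003}
top {'fx': 421.437, 'fy': 421.437, 'cx': 246.904, 'cy': 191.862, 'dist_coeffs': [0.011, 0.0, 0.0, 0.0, 0.0], 'world_to_cam': [[0.029, -1.0, 0.008, -0.034], [-0.984, -0.03, -0.173, 0.534], [0.174, -0.003, -0.985, 1.358], [0.0, 0.0, 0.0, 1.0]]}
carrier [(0.95, [0.643, 0.026, 0.001]), (0.32, [0.443, 0.011, 0.001])]
front_edge [(0.75, [0.584, 0.022, 0.001]), (0.64, [0.474, -0.329, 0.0])]
channel_1 [(0.75, [0.612, 0.117, 0.006]), (0.61, [0.631, -0.011, 0.008]), (0.59, [0.64, -0.072, 0.007])]
channel_4 [(0.75, [0.612, 0.117, 0.006]), (0.61, [0.631, -0.011, 0.008]), (0.59, [0.64, -0.072, 0.007])]
mat [(0.84, [0.441, 0.012, -0.002])]
straightedge [(0.98, [0.44, -0.0, 0.002])]
face_
[... 973 characters left out ...]
 (0.58, [0.639, -0.07, 0.004])]
channel_4 [(0.9, [0.614, 0.115, 0.008]), (0.79, [0.624, 0.053, 0.006]), (0.73, [0.627, -0.004, 0.005]), (0.7, [0.52, -0.479, -0.003]), (0.58, [0.639, -0.07, 0.004])]
mat [(0.92, [0.438, 0.008, 0.001])]
straightedge [(0.8, [0.44, 0.0, 0.002]), (0.59, [0.52, 0.491, 0.001])]
face_left [(0.78, [0.462, 0.102, 0.007])]
face_right [(0.88, [0.472, -0.096, 0.006])]
module1 [(0.9, [0.721, 0.276, -0.003]), (0.89, [0.437, 0.325, -0.004]), (0.89, [0.308, 0.256, 0.0]), (0.87, [0.591, 0.276, -0.001]), (0.77, [0.47, -0.331, -0.003]), (0.69, [0.35, 0.458, 0.003]), (0.68, [0.605, -0.305, -0.003])]
meter [(0.88, [0.521, 0.491, 0.001])]
probe_box [(0.87, [0.519, -0.477, -0.003])]
```

View pics/top0.png

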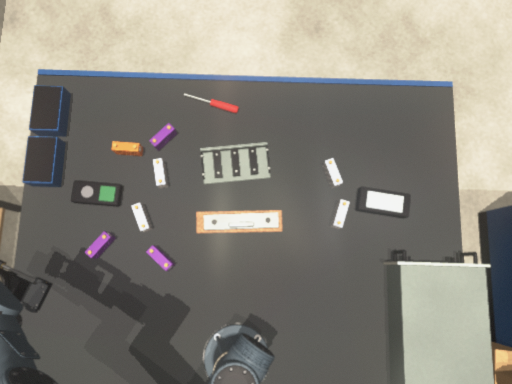

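View pics/side0.png

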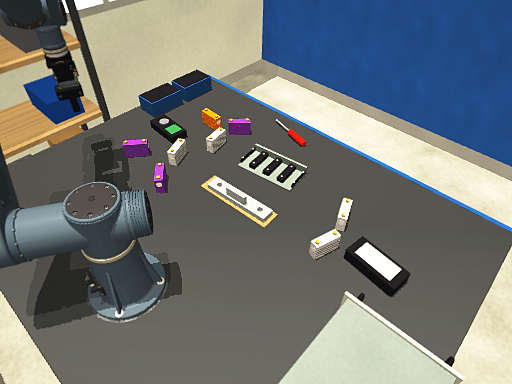

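Genuine modules: the white/aluminium ones at top-view pixels (159,172), (140,217), (333,171), (341,213), four of them. The orange (126,148) and purple (163,136), (98,244), (159,258) ones are look-alikes. I'll confirm in a crop and measure.

```bash
cat > h.py <<'E'
from rig import bot, viewer, models, workorder
import numpy as np, cv2
def cloud(cam, png=None):
    """world xyz (384x512x3, nan where no depth) and picture"""
    i=viewer.camera_info(cam); im,d=viewer.capture(cam)
    if png: cv2.imwrite("pics/"+png,im)
    K=np.array([[i["fx"],0,i["cx"]],[0,i["fy"],i["cy"]],[0,0,1]])
    u,v=np.meshgrid(np.arange(512.),np.arange(384.))
    n=cv2.undistortPoints(np.stack([u,v],-1).reshape(-1,1,2),K,np.array(i["dist_coeffs"])).reshape(384,512,2)
    T=np.linalg.inv(i["world_to_cam"]); d=np.where(d>0,d,np.nan)[...,None]
    return np.concatenate([n*d,d],-1)@T[:3,:3].T+T[:3,3], im
def rect(P,xy,r,z0,z1,want=None):
    """min-area rectangle of the points z0<z<z1 within r of xy: centre, (long,short) mm, angle of SHORT side's normal.. long axis deg, median z"""
    with np.errstate(invalid="ignore"):
        m=(np.hypot(P[...,0]-xy[0],P[...,1]-xy[1])<r)&(P[...,2]>z0)&(P[...,2]<z1)
    k,l,st,_=cv2.connectedComponentsWithStats(m.astype(np.uint8))
    if k<2: return None
    m=l==1+st[1:,4].argmax(); q=P[m]
    (cx,cy),(w,h),a=cv2.minAreaRect((q[:,:2]*1000).astype(np.float32))
    if w<h: a+=90; w,h=h,w
    a=(a+90)%180-90
    return dict(c=np.round([cx/1000,cy/1000],4).tolist(),size=(round(w,1),round(h,1)),long_deg=round(a,2),z=round(float(np.median(q[:,2])),4),n=int(m.sum()))
def go(x,y,z,yang):
    """shift in tool axes and az turn from the present measured pose, for tool y at yang deg (mod 180, shortest)"""
    s=bot.read_state(); R=np.array(s["tcp_rot"]); d=R.T@(np.array([x,y,z])-s["position"])
    a=np.degrees(np.arctan2(R[1,1],R[0,1])); t=-((yang-a+90)%180-90)
    print("at",np.round(s["position"],4),"yang %.2f"%a,"-> shift",np.round(d,4),"az %.1f (or %.1f)"%(t,t-180*np.sign(t)),"F",np.round(s["force"],1),"j6 %.0f"%s["joint_positions"][5])
E
python3 - <<'E'
from h import *
P,im=cloud("top")
big=np.hstack([cv2.resize(im[120:280,70:200],None,fx=3,fy=3,interpolation=2),cv2.resize(im[120:280,310:400],None,fx=3,fy=3,interpolation=2)]); cv2.imwrite("pics/crop.png",big)
for n,xy in dict(A=(.594,.279),B=(.44,.327),C=(.607,-.306),D=(.471,-.33)).items(): print(n,rect(P,xy,.06,.045,.08))
print("sole",rect(P,(.44,0),.15,.015,.03)); print("rib",rect(P,(.44,0),.08,.045,.07))
print("plate",rect(P,(.642,.025),.15,.0035,.03)); 
go(.43,0,.25,3)
E
```

```text
A {'c': [0.5947, 0.2778], 'size': (92.1, 30.9), 'long_deg': 11.39, 'z': 0.0605, 'n': 262}
B {'c': [0.4422, 0.3294], 'size': (90.8, 30.9), 'long_deg': 23.08, 'z': 0.0597, 'n': 282}
C {'c': [0.6115, -0.303], 'size': (89.4, 31.5), 'long_deg': 21.06, 'z': 0.0603, 'n': 269}
D {'c': [0.4732, -0.3273], 'size': (91.9, 30.9), 'long_deg': -17.24, 'z': 0.0601, 'n': 278}
sole {'c': [0.4417, 0.0009], 'size': (249.5, 50.5), 'long_deg': -86.27, 'z': 0.0232, 'n': 975}
rib {'c': [0.4276, -0.0007], 'size': (75.8, 14.3), 'long_deg': -85.24, 'z': 0.059, 'n': 108}
plate {'c': [0.6378, 0.0258], 'size': (249.5, 126.0), 'long_deg': -81.25, 'z': 0.0097, 'n': 2002}
at [0.2311 0.5807 0.2335] yang 68.30 -> shift [-0.3996 -0.4659 -0.0164] az 65.3 (or -114.7) F [-0.1 -0.5  0.7] j6 -10
```

View pics/crop.png

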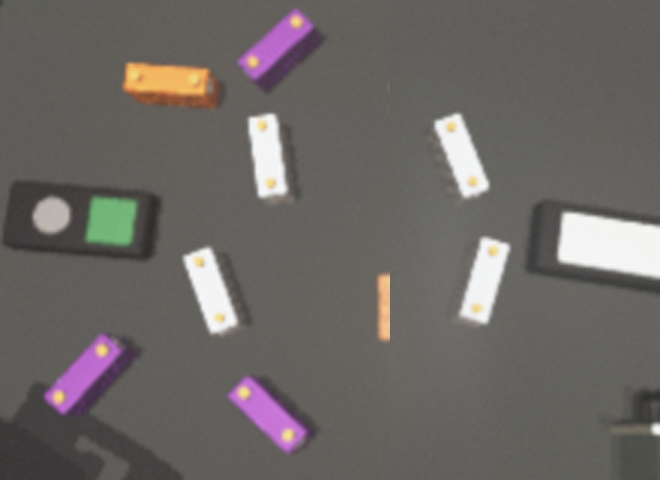

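The crop confirms four white aluminium modules at crop pixels (267,157), (211,290), (461,155) and (484,280). The orange and purple ones are excluded. Now I'll move over the straightedge.

```bash
python3 -m jog '[[1,-0.05,-0.058,-0.002,0,0,8],[1,-0.1,-0.116,-0.004,0,0,16],[1,-0.15,-0.174,-0.006,0,0,24],[1,-0.2,-0.232,-0.008,0,0,32],[1,-0.25,-0.29,-0.01,0,0,40],[1,-0.3,-0.348,-0.012,0,0,48],[1,-0.35,-0.406,-0.014,0,0,56],[1,-0.4,-0.466,-0.016,0,0,64.6],[1,-0.4,-0.466,-0.016,0,0,64.6],[1,-0.4,-0.466,-0.016,0,0,64.6],[1,-0.4,-0.466,-0.016,0,0,64.6],[1,-0.4,-0.466,-0.016,0,0,64.6]]'
python3 - <<'E'
from h import *
P,im=cloud("wrist","w1.png")
print("sole",rect(P,(.44,0),.15,.015,.03)); print("rib",rect(P,(.44,0),.08,.045,.07))
print("plate",rect(P,(.642,.025),.16,.0035,.012))
go(.428,0,.25,3.7)
E
```

```text
time_s: 2.75
position: [0.4299, 0.0, 0.2494]
tcp_rot: [[-0.064, 0.998, -0.001], [0.998, 0.064, 0.001], [0.001, -0.001, -1.0]]
force: [0.2, 0.4, -0.1]
opening: 0.999
grasp_force: 0.0
sole {'c': [0.4401, 0.0099], 'size': (231.2, 50.1), 'long_deg': -86.21, 'z': 0.0236, 'n': 7256}
rib {'c': [0.4266, 0.0001], 'size': (79.4, 14.0), 'long_deg': -86.27, 'z': 0.0593, 'n': 990}
plate {'c': [0.6358, 0.0256], 'size': (230.0, 112.8), 'long_deg': -82.8, 'z': 0.0066, 'n': 10052}
at [0.4296 0.0006 0.2494] yang 3.73 -> shift [-0.0005 -0.0016 -0.0006] az 0.0 (or -180.0) F [ 0.8 -0.2 -0.8] j6 -19
```

View pics/w1.png

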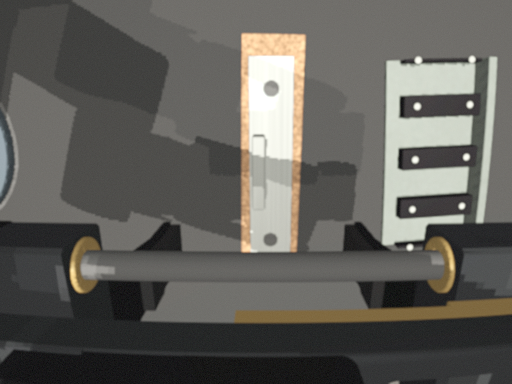

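The picture shows the straightedge on the mat (rib at about (258,172)) and the carrier at the right (front edge at column ~387). Now I'll descend and grip the rib.

```bash
python3 -m jog '[[0.45,-0.0005,-0.003,0.05,0,0,0],[0.45,-0.0005,-0.003,0.1,0,0,0],[0.45,-0.0005,-0.003,0.15,0,0,0],[0.45,-0.0005,-0.003,0.185,0,0,0],[0.45,-0.0005,-0.003,0.2,0,0,0],[0.45,-0.0005,-0.003,0.208,0,0,0],[0.45,-0.0005,-0.003,0.208,0,0,0],[0,-0.0005,-0.003,0.208,0,0,0],[0,-0.0005,-0.003,0.208,0,0,0],[0,-0.0005,-0.003,0.208,0,0,0],[0,-0.0005,-0.003,0.208,0,0,0],[0,-0.0005,-0.003,0.208,0,0,0]]'
python3 - <<'E'
from h import *
go(.54,.015,.09,7.2)
E
```

```text
time_s: 4.3
position: [0.4257, -0.0008, 0.0419]
tcp_rot: [[-0.065, 0.998, -0.003], [0.998, 0.065, 0.0], [0.001, -0.003, -1.0]]
force: [-4.7, -2.8, 5.5]
opening: 0.16
grasp_force: 30.0
at [ 0.4257 -0.0008  0.0419] yang 3.72 -> shift [ 0.0084  0.115  -0.0484] az -3.5 (or 176.5) F [-4.7 -2.8  5.5] j6 -19
```

```bash
python3 -m jog '[[0,0,0,-0.01,0,0,0],[0,0,0,-0.025,0,0,0],[0,0.001,0.02,-0.025,0,0,-1],[0,0.002,0.045,-0.025,0,0,-2],[0,0.003,0.07,-0.025,0,0,-3],[0,0.004,0.09,-0.025,0,0,-3.5],[0,0.0054,0.1063,-0.025,0,0,-3.5],[0,0.0054,0.1063,-0.025,0,0,-3.5],[0,0.0054,0.1063,-0.01,0,0,-3.5],[0,0.0054,0.1063,0.0,0,0,-3.5],[0,0.0054,0.1063,0.0,0,0,-3.5],[0,0.0054,0.1063,0.0,0,0,-3.5]]'
python3 - <<'E'
from h import *
P,im=cloud("wrist","w2.png")
print("sole",rect(P,(.545,.0),.15,.015,.03))
print("plate",rect(P,(.642,.025),.16,.0035,.012))
P,im=cloud("top")
print("sole",rect(P,(.545,.013),.14,.015,.03)); 
print("plate",rect(P,(.642,.025),.16,.003,.012))
go(.54,.015,.09,7.2)
E
```

```text
time_s: 5.8
position: [0.5328, 0.0113, 0.0413]
tcp_rot: [[-0.125, 0.992, -0.001], [0.992, 0.125, 0.0], [0.0, -0.001, -1.0]]
force: [-0.7, 0.8, -8.2]
opening: 0.161
grasp_force: 30.0
sole {'c': [0.5401, 0.0717], 'size': (126.0, 50.3), 'long_deg': -82.7, 'z': 0.0228, 'n': 20017}
plate {'c': [0.6281, 0.0826], 'size': (115.6, 111.0), 'long_deg': -82.51, 'z': 0.0066, 'n': 23075}
sole {'c': [0.5606, -0.0783], 'size': (63.5, 50.6), 'long_deg': -82.94, 'z': 0.0232, 'n': 251}
plate {'c': [0.6485, -0.0697], 'size': (115.0, 38.9), 'long_deg': 8.83, 'z': 0.0068, 'n': 243}
at [0.5333 0.0113 0.0417] yang 7.19 -> shift [ 0.0028  0.0072 -0.0483] az -0.0 (or 180.0) F [-0.1  0.6 -8.3] j6 -18
```

View pics/w2.png

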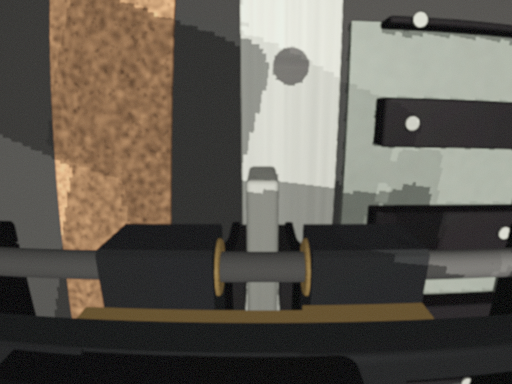

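The picture shows the sole's face at column ~343 and the plate edge at column ~350, nearly parallel. Next I'll measure the gap and both edge lines.

```bash
cat >> h.py <<'E'
def edges(P,yaw=7.25,o=(.5800,.0185),png=None):
    """front edge of plate and working face of sole, as x=a+b*y in the frame at o, turned by yaw; mm, deg"""
    t=np.radians(yaw); X=(P[...,0]-o[0])*np.cos(t)+(P[...,1]-o[1])*np.sin(t); Y=-(P[...,0]-o[0])*np.sin(t)+(P[...,1]-o[1])*np.cos(t); Z=P[...,2]
    for n,z0,z1,x0,x1,f in(("face",.015,.03,-.05,.03,np.max),("front",.004,.0095,-.015,.012,np.min)):
        m=(Z>z0)&(Z<z1)&(X>x0)&(X<x1)&(abs(Y)<.113); r=[]
        for y in np.arange(-.112,.112,.004):
            k=m&(abs(Y-y)<.002)
            if k.sum()>4: r.append((y,f(X[k])))
        r=np.array(r)
        if len(r)<4: print(n,"few"); continue
        for _ in range(4):
            b=np.polyfit(r[:,0],r[:,1],1); e=r[:,1]-np.polyval(b,r[:,0]); r=r[abs(e)<max(.001,2*e.std())]
        print(n,"x0 %.1f mm"%(b[1]*1e3),"rot %.2f deg"%-np.degrees(b[0]),"y %.0f..%.0f"%(r[0,0]*1e3,r[-1,0]*1e3),"sd %.1f n %d"%(e.std()*1e3,len(r)))
    return X,Y,Z
E
python3 - <<'E'
from h import *
P,im=cloud("wrist"); X,Y,Z=edges(P)
m=(Z>.015)&(Z<.03)&(X<.02)&(X>-.06); print("sole +y end mm",np.percentile(Y[m],99.9)*1e3)
m=(Z>.004)&(Z<.012)&(X>.003)&(X<.1); print("plate +y end",np.percentile(Y[m],99.9)*1e3)
P,im=cloud("top"); edges(P)
E
```

```text
face x0 -10.7 mm rot -16.10 deg y -48..108 sd 20.6 n 34
front x0 0.7 mm rot 0.13 deg y 0..108 sd 0.2 n 28
sole +y end mm 120.23311253088734
plate +y end 114.56390495952115
face x0 -21.3 mm rot 8.05 deg y -108..-76 sd 1.9 n 9
front few
```

```bash
sed -i 's/("face",.015,.03,-.05,.03,np.max)/("face",.016,.027,-.03,.008,np.max)/' h.py; python3 - <<'E'
from h import *
P,im=cloud("wrist"); X,Y,Z=edges(np.where((np.arange(384)<215)[:,None,None],P,np.nan))
m=(Z>.015)&(Z<.03)&(X<.02)&(X>-.06); print("row of sole end",np.argwhere(m)[:,0].min())
go(.54,.015,.04,7.3)
E
```

```text
face x0 -7.9 mm rot -0.27 deg y 12..108 sd 0.2 n 25
front x0 0.6 mm rot 0.11 deg y 8..108 sd 0.1 n 26
row of sole end 0
at [0.5333 0.0113 0.0418] yang 7.20 -> shift [0.0028 0.0071 0.0018] az -0.1 (or 179.9) F [-0.3  0.5 -8.6] j6 -18
```

```bash
python3 -m jog '[[0,0,0,0.001,0,0,-0.4],[0,0,0,0.0025,0,0,-0.4],[0,0,0.003,0.0025,0,0,-0.4],[0,0,0.006,0.0025,0,0,-0.4],[0,0,0.0075,0.0025,0,0,-0.4],[0,0,0.0075,0.0025,0,0,-0.4],[0,0,0.0075,0.0025,0,0,-0.4]]'
python3 - <<'E'
from h import *
P,im=cloud("wrist"); X,Y,Z=edges(np.where((np.arange(384)<215)[:,None,None],P,np.nan))
go(.54,.015,.04,7.3)
E
```

```text
time_s: 6.92
position: [0.5408, 0.0123, 0.039]
tcp_rot: [[-0.132, 0.991, 0.0], [0.991, 0.132, 0.0], [-0.0, 0.0, -1.0]]
force: [-0.3, -0.4, -8.4]
opening: 0.162
grasp_force: 30.0
face x0 -0.4 mm rot 0.14 deg y 12..108 sd 0.2 n 25
front x0 2.8 mm rot 0.30 deg y 8..108 sd 0.2 n 26
at [0.5407 0.0123 0.039 ] yang 7.60 -> shift [ 0.0027 -0.0003 -0.001 ] az 0.3 (or -179.7) F [-0.8 -1.  -7.7] j6 -18
```

```bash
python3 -m jog '[[0,0,0,0.0008,0,0,0],[0,0,0.0005,0.0008,0,0,0],[0,0,0.001,0.0008,0,0,0],[0,0,0.0015,0.0008,0,0,0],[0,0,0.0015,0.0008,0,0,0]]'
python3 -m jog '[[0,0,0.0005,0.0003,0,0,0],[0,0,0.001,0.0003,0,0,0],[0,0,0.001,0.0003,0,0,0]]'
```

```text
time_s: 7.6
position: [0.5407, 0.0123, 0.0389]
tcp_rot: [[-0.133, 0.991, -0.003], [0.991, 0.133, -0.0], [0.0, -0.003, -1.0]]
force: [-5.8, -3.1, 5.4]
opening: 0.159
grasp_force: 30.0
time_s: 7.98
position: [0.5407, 0.0123, 0.0389]
tcp_rot: [[-0.133, 0.991, -0.004], [0.991, 0.133, -0.0], [0.0, -0.004, -1.0]]
force: [-7.8, -3.4, 10.2]
opening: 0.158
grasp_force: 30.0
```

```bash
python3 -m jog '[[0,0,0,-0.0006,0,0,0],[0,0,0.0005,-0.0008,0,0,0],[0,0,0.001,-0.0008,0,0,0],[0,0,0.001,-0.0008,0,0,0]]'
python3 - <<'E'
from h import *
P,im=cloud("wrist"); X,Y,Z=edges(np.where((np.arange(384)<215)[:,None,None],P,np.nan))
go(.54,.015,.04,7.3)
E
```

```text
time_s: 8.48
position: [0.5408, 0.0124, 0.039]
tcp_rot: [[-0.133, 0.991, -0.007], [0.991, 0.133, -0.0], [0.001, -0.007, -1.0]]
force: [-8.0, -3.0, 6.1]
opening: 0.158
grasp_force: 30.0
face x0 -0.4 mm rot 0.20 deg y 12..108 sd 0.2 n 25
front x0 2.7 mm rot 0.35 deg y 8..108 sd 0.2 n 26
at [0.5408 0.0124 0.039 ] yang 7.65 -> shift [ 0.0027 -0.0005 -0.001 ] az 0.3 (or -179.7) F [-8.1 -4.3  7. ] j6 -18
```

```bash
python3 -m jog '[[0,0,0,-0.001,0,0,0],[0,0,0.001,-0.001,0,0,0],[0,0,0.002,-0.001,0,0,0],[0,0,0.002,-0.001,0,0,0]]'
python3 -c "
from h import *
P,im=cloud('wrist'); edges(np.where((np.arange(384)<215)[:,None,None],P,np.nan))"
```

```text
time_s: 9.02
position: [0.542, 0.0128, 0.0392]
tcp_rot: [[-0.133, 0.991, -0.009], [0.991, 0.133, 0.0], [0.001, -0.009, -1.0]]
force: [-9.1, -5.4, 1.6]
opening: 0.158
grasp_force: 30.0
face x0 0.7 mm rot -0.12 deg y 12..108 sd 0.2 n 25
front x0 3.9 mm rot 0.12 deg y 8..108 sd 0.2 n 26
```

```bash
python3 -m jog '[[0,0,0.001,0,0,0,0],[0,0,0.002,0,0,0,0],[0,0,0.002,0,0,0,0]]'
python3 -c "
from h import *
P,im=cloud('wrist','w3.png'); edges(np.where((np.arange(384)<215)[:,None,None],P,np.nan)); go(.5,0.01,.2,7.2)"
```

```text
time_s: 9.45
position: [0.5421, 0.0128, 0.0393]
tcp_rot: [[-0.133, 0.991, -0.013], [0.991, 0.133, -0.0], [0.002, -0.013, -1.0]]
force: [-11.8, -6.8, 5.4]
opening: 0.157
grasp_force: 30.0
face x0 0.7 mm rot -0.21 deg y 12..108 sd 0.2 n 25
front x0 3.9 mm rot 0.08 deg y 8..108 sd 0.2 n 26
at [0.5422 0.0128 0.0394] yang 7.65 -> shift [ 0.0031 -0.0442 -0.1601] az 0.4 (or -179.6) F [-11.4  -6.7   5.1] j6 -18
```

View pics/w3.png

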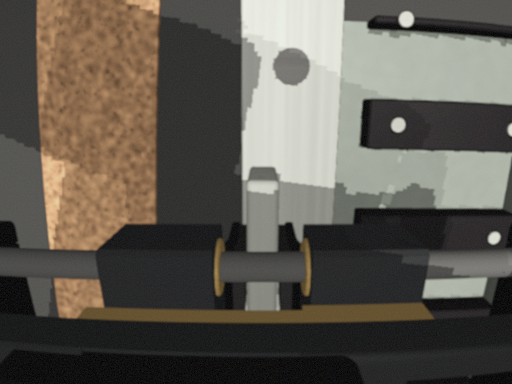

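Face and plate edge now meet (column ~340) with no visible gap. I'll unload, release and rise straight up.

```bash
python3 -m jog '[[0,0,-0.002,0,0,0,0],[0,0,-0.0035,0,0,0,0],[0,0,-0.0035,0,0,0,0]]'
python3 -m jog '[[0.25,0,0,0,0,0,0],[0.45,0,0,0,0,0,0],[0.45,0,0,0,0,0,0],[0.45,0,0,0,0,0,0],[0.45,0,0,-0.03,0,0,0],[0.45,0,0,-0.08,0,0,0],[0.45,0,0,-0.13,0,0,0],[0.45,0,0,-0.19,0,0,0],[0.45,0,0,-0.21,0,0,0],[0.45,0,0,-0.21,0,0,0],[0.45,0,0,-0.21,0,0,0]]'
python3 - <<'E'
from h import *
P,im=cloud('wrist','w4.png'); X,Y,Z=edges(np.where((np.arange(384)<225)[:,None,None],P,np.nan))
print("rib",rect(P,(.541,.0136),.08,.045,.07),"plate",rect(P,(.642,.025),.16,.0035,.009))
print("sole",rect(P,(.555,.015),.13,.015,.0215))
s=bot.read_state();t=[.5413,.0136]
go(.5947,.2778,.2,101.4)
E
```

```text
time_s: 9.88
position: [0.5419, 0.0127, 0.0391]
tcp_rot: [[-0.132, 0.991, -0.006], [0.991, 0.132, 0.0], [0.001, -0.006, -1.0]]
force: [-6.3, -3.8, -1.2]
opening: 0.156
grasp_force: 30.0
time_s: 11.25
position: [0.5438, 0.013, 0.2486]
tcp_rot: [[-0.132, 0.991, -0.002], [0.991, 0.132, 0.0], [0.001, -0.002, -1.0]]
force: [-0.4, -0.3, -0.4]
opening: 0.451
grasp_force: 0.0
face x0 0.4 mm rot 0.20 deg y -72..108 sd 0.5 n 45
front x0 2.6 mm rot 0.23 deg y -76..108 sd 0.5 n 45
rib {'c': [0.5429, 0.0137], 'size': (79.3, 13.3), 'long_deg': -82.37, 'z': 0.0564, 'n': 954} plate {'c': [0.6363, 0.026], 'size': (227.7, 110.4), 'long_deg': -82.96, 'z': 0.0066, 'n': 8840}
sole {'c': [0.5559, 0.0235], 'size': (232.7, 49.9), 'long_deg': -82.78, 'z': 0.0204, 'n': 6412}
at [0.5435 0.013  0.2481] yang 7.60 -> shift [0.2556 0.0859 0.0481] az 86.2 (or -93.8) F [ 0.6 -0.2  0.3] j6 -18
```

View pics/w4.png

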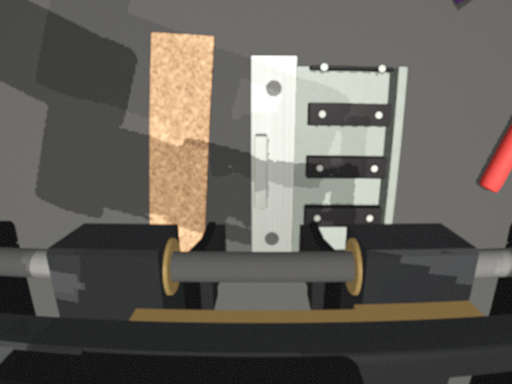

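Flush and centred within about 1 mm. The mat is at columns 150–213, fully visible. Now to module A.

```bash
python3 -m jog '[[0.7,0.02,0.008,0,0,0,-9],[0.7,0.05,0.018,0,0,0,-18],[0.7,0.08,0.03,0,0,0,-28],[0.7,0.11,0.04,0,0,0,-38],[0.7,0.14,0.05,0,0,0,-48],[0.7,0.17,0.06,0,0,0,-58],[0.7,0.2,0.07,0,0,0,-68],[0.7,0.23,0.08,0,0,0,-78],[0.7,0.2556,0.0859,0,0,0,-88],[0.7,0.2556,0.0859,0.04,0,0,-93.8],[0.7,0.2556,0.0859,0.07,0,0,-93.8],[0.7,0.2556,0.0859,0.07,0,0,-93.8],[0.7,0.2556,0.0859,0.07,0,0,-93.8]]'
python3 - <<'E'
from h import *
P,im=cloud('top')
print(rect(P,(.545,.013),.14,.015,.03))
P,im=cloud('wrist'); print(rect(P,(.5947,.2778),.06,.045,.063))
go(.5947,.2778,.036,101.4)
E
```

```text
time_s: 12.92
position: [0.5963, 0.2775, 0.1796]
tcp_rot: [[-0.98, -0.197, -0.0], [-0.197, 0.98, -0.0], [0.0, -0.0, -1.0]]
force: [1.0, 1.0, 0.5]
opening: 0.7
grasp_force: 0.0
{'c': [0.5189, 0.017], 'size': (249.6, 51.1), 'long_deg': -82.86, 'z': 0.0208, 'n': 927}
{'c': [0.5927, 0.2784], 'size': (90.3, 30.1), 'long_deg': 11.45, 'z': 0.0605, 'n': 3257}
at [0.597  0.2777 0.181 ] yang 101.39 -> shift [0.0026 0.0005 0.145 ] az -0.0 (or 180.0) F [0.8 0.9 0.7] j6 -86
```

The top camera says the straightedge has been knocked about 37 mm back (sole centre now (0.519, 0.017)). I'll put it flush again first.

```bash
python3 - <<'E'
from h import *
go(.505,.0152,.25,7.2)
E
```

```text
at [0.597  0.2777 0.181 ] yang 101.39 -> shift [ 0.1418 -0.2392 -0.0694] az -85.8 (or 94.2) F [0.8 0.9 0.7] j6 -86
```

```bash
python3 -m jog '[[0.45,0,0,-0.03,0,0,10],[0.45,0.014,-0.024,-0.07,0,0,20],[0.45,0.03,-0.05,-0.07,0,0,30],[0.45,0.05,-0.08,-0.07,0,0,40],[0.45,0.065,-0.11,-0.07,0,0,50],[0.45,0.08,-0.14,-0.07,0,0,60],[0.45,0.1,-0.17,-0.07,0,0,70],[0.45,0.12,-0.2,-0.07,0,0,80],[0.45,0.1418,-0.2392,-0.07,0,0,90],[0.45,0.1418,-0.2392,-0.07,0,0,94.2],[0.45,0.1418,-0.2392,-0.07,0,0,94.2],[0.45,0.1418,-0.2392,-0.07,0,0,94.2]]'
python3 - <<'E'
from h import *
P,im=cloud('wrist'); r=rect(P,(.505,.0152),.08,.045,.07); print("rib",r)
go(*r["c"],.039,r["long_deg"]+90)
E
```

```text
time_s: 14.52
position: [0.5047, 0.0152, 0.2506]
tcp_rot: [[-0.127, 0.992, 0.002], [0.992, 0.127, -0.0], [-0.001, 0.002, -1.0]]
force: [0.1, -0.0, 0.1]
opening: 0.45
grasp_force: 0.0
rib {'c': [0.504, 0.0151], 'size': (79.6, 14.0), 'long_deg': -83.07, 'z': 0.0564, 'n': 938}
at [0.5046 0.0154 0.2503] yang 7.29 -> shift [-1.000e-04 -9.000e-04  2.113e-01] az 0.4 (or -179.6) F [-0.   1.4 -0.6] j6 -18
```

```bash
python3 -m jog '[[0.45,0,-0.0009,0.05,0,0,0.4],[0.45,0,-0.0009,0.1,0,0,0.4],[0.45,0,-0.0009,0.15,0,0,0.4],[0.45,0,-0.0009,0.185,0,0,0.4],[0.45,0,-0.0009,0.203,0,0,0.4],[0.45,0,-0.0009,0.2105,0,0,0.4],[0.45,0,-0.0009,0.2105,0,0,0.4],[0,0,-0.0009,0.2105,0,0,0.4],[0,0,-0.0009,0.2105,0,0,0.4],[0,0,-0.0009,0.2105,0,0,0.4],[0,0,-0.0009,0.2105,0,0,0.4],[0,0,-0.0009,0.206,0,0,0.2],[0,0,-0.0009,0.206,0,0,0],[0,-0.003,0.015,0.206,0,0,0],[0,-0.0063,0.033,0.206,0,0,0],[0,-0.0063,0.033,0.206,0,0,0],[0,-0.0063,0.033,0.206,0,0,0]]'
python3 - <<'E'
from h import *
P,im=cloud('wrist'); edges(np.where((np.arange(384)<215)[:,None,None],P,np.nan))
go(.541,.013,.039,7.3)
E
```

```text
time_s: 16.7
position: [0.5357, 0.0133, 0.043]
tcp_rot: [[-0.125, 0.992, -0.004], [0.992, 0.125, 0.001], [0.001, -0.004, -1.0]]
force: [-1.1, 0.2, -8.5]
opening: 0.159
grasp_force: 30.0
face x0 -5.5 mm rot -0.13 deg y 12..108 sd 0.2 n 25
front x0 0.6 mm rot 0.04 deg y 8..108 sd 0.1 n 26
at [0.5355 0.0133 0.0431] yang 7.20 -> shift [-0.001   0.0054  0.0041] az -0.1 (or 179.9) F [-0.9  0.1 -8.4] j6 -18
```

```bash
python3 -m jog '[[0,-0.0005,0,0.002,0,0,-0.2],[0,-0.0005,0.002,0.0035,0,0,-0.2],[0,-0.0005,0.004,0.0035,0,0,-0.2],[0,-0.0005,0.006,0.0035,0,0,-0.2],[0,-0.0005,0.008,0.0035,0,0,-0.2],[0,-0.0005,0.009,0.0035,0,0,-0.2],[0,-0.0005,0.009,0.0035,0,0,-0.2]]'
python3 - <<'E'
from h import *
P,im=cloud('wrist'); edges(np.where((np.arange(384)<215)[:,None,None],P,np.nan))
E
```

```text
time_s: 17.62
position: [0.5421, 0.0132, 0.0402]
tcp_rot: [[-0.13, 0.992, -0.01], [0.992, 0.13, -0.0], [0.001, -0.01, -1.0]]
force: [-8.6, -4.7, -1.0]
opening: 0.159
grasp_force: 30.0
face x0 0.8 mm rot -0.06 deg y 12..108 sd 0.2 n 25
front x0 3.8 mm rot 0.03 deg y 8..108 sd 0.2 n 26
```

```bash
python3 -m jog '[[0,0,0,0.0008,0,0,0],[0,0,-0.0015,0.001,0,0,0],[0,0,-0.0015,0.001,0,0,0],[0.25,0,-0.0015,0.001,0,0,0],[0.45,0,-0.0015,0.001,0,0,0],[0.45,0,-0.0015,0.001,0,0,0],[0.45,0,-0.0015,0.001,0,0,0],[0.45,0,-0.0015,-0.03,0,0,0],[0.45,0,-0.0015,-0.08,0,0,0],[0.45,0,-0.0015,-0.13,0,0,0],[0.45,0,-0.0015,-0.19,0,0,0],[0.45,0,-0.0015,-0.21,0,0,0],[0.45,0,-0.0015,-0.21,0,0,0],[0.45,0,-0.0015,-0.21,0,0,0]]'
cat >> h.py <<'E'
def chk():
    P,im=cloud('top'); print("straightedge",rect(P,(.545,.013),.14,.015,.0215))
    return P
E
python3 - <<'E'
from h import *
P,im=cloud('wrist'); edges(np.where((np.arange(384)<225)[:,None,None],P,np.nan))
print("rib",rect(P,(.541,.0136),.08,.045,.07),"sole",rect(P,(.555,.015),.13,.015,.0215))
hs=cv2.cvtColor(im,cv2.COLOR_BGR2HSV); m=(hs[...,1]>60)&(hs[...,0]<25)&(hs[...,2]>30); m[230:]=0
print("mat wrist",rect(np.where(m[...,None],P,np.nan),(.44,.01),.2,-.005,.01))
P=chk(); im,_=viewer.capture('top'); hs=cv2.cvtColor(im,cv2.COLOR_BGR2HSV); m=(hs[...,1]>60)&(hs[...,0]<25)
print("mat top",rect(np.where(m[...,None],P,np.nan),(.44,.01),.2,-.005,.01))
go(.5927,.2784,.18,101.4)
E
```

```text
time_s: 19.42
position: [0.5444, 0.0135, 0.2491]
tcp_rot: [[-0.129, 0.992, -0.002], [0.992, 0.129, 0.0], [0.001, -0.002, -1.0]]
force: [-0.1, -0.7, -0.6]
opening: 0.449
grasp_force: 0.0
face x0 0.4 mm rot 0.29 deg y -68..108 sd 0.5 n 44
front x0 2.7 mm rot 0.41 deg y -68..104 sd 0.5 n 43
rib {'c': [0.5424, 0.0137], 'size': (79.3, 13.3), 'long_deg': -82.46, 'z': 0.0564, 'n': 945} sole {'c': [0.5557, 0.0238], 'size': (232.8, 50.0), 'long_deg': -82.5, 'z': 0.0204, 'n': 6383}
mat wrist {'c': [0.4383, 0.035], 'size': (238.7, 76.6), 'long_deg': -87.28, 'z': 0.0034, 'n': 11753}
straightedge {'c': [0.5686, -0.0694], 'size': (79.0, 51.0), 'long_deg': -83.23, 'z': 0.019, 'n': 165}
mat top {'c': [0.4441, -0.0683], 'size': (147.2, 76.3), 'long_deg': -88.17, 'z': 0.0034, 'n': 910}
at [0.5444 0.0135 0.2485] yang 7.39 -> shift [0.2564 0.0822 0.0685] az 86.0 (or -94.0) F [ 0.7 -0.9 -0.1] j6 -18
```

```bash
python3 -m jog '[[0.7,0.02,0.008,0,0,0,-9],[0.7,0.05,0.018,0,0,0,-18],[0.7,0.08,0.03,0,0,0,-28],[0.7,0.11,0.04,0,0,0,-38],[0.7,0.14,0.05,0,0,0,-48],[0.7,0.17,0.06,0,0,0,-58],[0.7,0.2,0.07,0,0,0,-68],[0.7,0.23,0.076,0,0,0,-78],[0.7,0.2564,0.0822,0,0,0,-88],[0.7,0.2564,0.0822,0.04,0,0,-94],[0.7,0.2564,0.0822,0.09,0,0,-94],[0.7,0.2564,0.0822,0.14,0,0,-94],[0.7,0.2564,0.0822,0.19,0,0,-94],[0.7,0.2564,0.0822,0.2125,0,0,-94],[0.7,0.2564,0.0822,0.2125,0,0,-94],[0.2,0.2564,0.0822,0.2125,0,0,-94],[0.2,0.2564,0.0822,0.2125,0,0,-94],[0.2,0.2564,0.0822,0.2125,0,0,-94],[0.2,0.2564,0.0822,0.2125,0,0,-94]]'
python3 - <<'E'
from h import *
chk(); go(.6134+.008,.1157+.001,.08,97.3)
E
```

```text
time_s: 21.95
position: [0.5942, 0.2781, 0.0387]
tcp_rot: [[-0.98, -0.198, 0.002], [-0.198, 0.98, -0.0], [-0.001, -0.0, -1.0]]
force: [0.4, 0.1, 3.3]
opening: 0.345
grasp_force: 30.0
straightedge {'c': [0.5576, 0.015], 'size': (249.7, 51.2), 'long_deg': -82.55, 'z': 0.0192, 'n': 537}
at [0.5943 0.2781 0.0387] yang 101.41 -> shift [ 0.0053 -0.1636 -0.0413] az 4.1 (or -175.9) F [ 0.1 -1.   3.2] j6 -86
```

```bash
python3 -m jog '[[0.2,0,0,-0.02,0,0,0],[0.2,0,0,-0.06,0,0,0],[0.2,0.001,-0.03,-0.06,0,0,1],[0.2,0.002,-0.07,-0.06,0,0,2],[0.2,0.003,-0.11,-0.06,0,0,3],[0.2,0.004,-0.145,-0.06,0,0,4.1],[0.2,0.0042,-0.1636,-0.06,0,0,4.1],[0.2,0.0042,-0.1636,-0.06,0,0,4.1],[0.2,0.0042,-0.1636,-0.045,0,0,4.1],[0.2,0.0042,-0.1636,-0.03,0,0,4.1],[0.2,0.0042,-0.1636,-0.03,0,0,4.1],[0.2,0.0042,-0.1636,-0.03,0,0,4.1]]'
python3 - <<'E'
from h import *
P,im=cloud('wrist','w5.png'); go(.6226,.1169,.05,97.3)
print(rect(P,(.62,.116),.07,.08,.105))
E
```

```text
time_s: 23.5
position: [0.6217, 0.1176, 0.0672]
tcp_rot: [[-0.992, -0.128, -0.001], [-0.128, 0.992, 0.0], [0.001, 0.0, -1.0]]
force: [-0.7, 0.0, -2.4]
opening: 0.342
grasp_force: 30.0
at [0.6221 0.1174 0.0677] yang 97.33 -> shift [-0.0004 -0.0006  0.0177] az 0.0 (or -180.0) F [-0.1 -0.  -2.1] j6 -97
{'c': [0.5952, 0.1143], 'size': (53.0, 39.9), 'long_deg': -80.54, 'z': 0.0892, 'n': 6702}
```

View pics/w5.png

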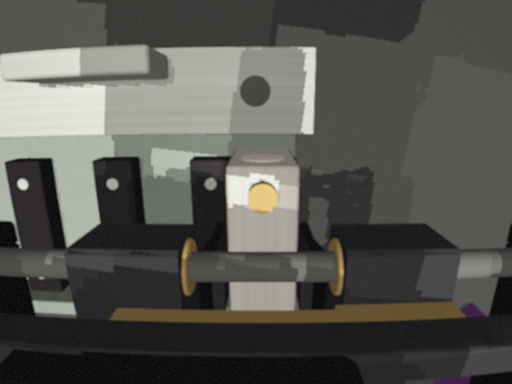

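The view shows the module (col ~263) above the outermost channel, with the straightedge face at row ~130. Lowering.

```bash
python3 -m jog '[[0.2,-0.0004,-0.0006,0.008,0,0,0],[0.2,-0.0004,-0.0006,0.016,0,0,0],[0.2,-0.0004,-0.0006,0.021,0,0,0],[0.2,-0.0004,-0.0006,0.021,0,0,0],[0.2,-0.0004,-0.0006,0.021,0,0,0]]'
cat >> h.py <<'E'
def gap(yc,png=None,o=(.5806,.0178),yaw=7.3):
    """held module's front end against the face, carrier frame with x=0 at front edge, mm; yc channel y (m)"""
    P,im=cloud('wrist',png); t=np.radians(yaw); X=(P[...,0]-o[0])*np.cos(t)+(P[...,1]-o[1])*np.sin(t); Y=-(P[...,0]-o[0])*np.sin(t)+(P[...,1]-o[1])*np.cos(t); Z=P[...,2]
    m=(abs(Y-yc)<.03)&(Z>.058)&(Z<.069)&(X<.02)&(X>-.02); f=(abs(Y-yc)<.03)&(Z>.016)&(Z<.025)&(X>-.045)&(X<.008)
    e=[]
    for y in np.arange(-.012,.0121,.004):
        k=m&(abs(Y-yc-y)<.002)
        if k.sum(): e.append(X[k].min()*1e3)
    g=[]
    for y in np.arange(-.03,.0301,.004):
        k=f&(abs(Y-yc-y)<.002)
        if k.sum(): g.append(X[k].max()*1e3)
    q=Y[m]; print("module front",np.round(e,1),"side mid %.1f"%(500*(np.percentile(q,1)+np.percentile(q,99))-yc*1e3),"face",np.round(g,1),"medians %.1f %.1f"%(np.median(e),np.median(g)))
E
python3 - <<'E'
from h import *
gap(.093); go(.6134,.1157,.0447,97.3)
E
```

```text
time_s: 24.18
position: [0.6226, 0.1164, 0.0468]
tcp_rot: [[-0.992, -0.127, 0.0], [-0.127, 0.992, -0.0], [-0.0, -0.0, -1.0]]
force: [-0.0, 0.3, -2.7]
opening: 0.344
grasp_force: 30.0
module front [7.9 7.9 7.4 7.3 7.3 7.9 7.9] side mid 0.4 face [0.1 0.1 0.1 0.  8.  0.1 8.  8.  7.9 8.  8.  8.  0.1 0.1 0.  0. ] medians 7.9 0.1
at [0.6226 0.1164 0.0469] yang 97.30 -> shift [0.0093 0.0005 0.0022] az -0.0 (or 180.0) F [ 0.5  0.1 -2.6] j6 -97
```

```bash
python3 -m jog '[[0.2,0,0,0.0017,0,0,0],[0.2,0.003,0,0.0017,0,0,0],[0.2,0.0055,0,0.0017,0,0,0],[0.2,0.0067,0,0.0017,0,0,0],[0.2,0.0067,0,0.0017,0,0,0]]'
python3 - <<'E'
from h import *
gap(.093); go(.6134,.1157,.0447,97.3)
E
```

```text
time_s: 24.85
position: [0.6156, 0.1156, 0.0451]
tcp_rot: [[-0.992, -0.127, -0.0], [-0.127, 0.992, 0.0], [0.0, 0.0, -1.0]]
force: [0.8, -0.6, -2.4]
opening: 0.341
grasp_force: 30.0
module front [0.9 0.9 1.  0.9 0.9 1.  0.9] side mid 0.4 face [-0.1  0.1  0.  -0.   1.9  1.2  1.3  1.3  1.2  1.3  1.2  2.  -0.  -0.1
 -0.1 -0.1] medians 0.9 0.6
at [0.6158 0.1156 0.0451] yang 97.29 -> shift [0.0024 0.0004 0.0004] az -0.0 (or 180.0) F [ 0.4  0.1 -3.2] j6 -97
```

Gap ~0.9 mm. Ease forward to touch, lower and release.

```bash
python3 -m jog '[[0.2,0.0004,0,0,0,0,0],[0.2,0.0008,0,0,0,0,0],[0.2,0.0011,0,0,0,0,0],[0.2,0.0011,0,0.0004,0,0,0],[0.2,0.0011,0,0.0008,0,0,0],[0.2,0.0011,0,0.0008,0,0,0]]'
python3 - <<'E'
from h import *
gap(.093); go(.6134,.1157,.0447,97.3)
E
```

```text
time_s: 25.65
position: [0.615, 0.1155, 0.0447]
tcp_rot: [[-0.992, -0.127, 0.001], [-0.127, 0.992, 0.0], [-0.001, -0.0, -1.0]]
force: [1.0, -0.4, 0.7]
opening: 0.343
grasp_force: 30.0
module front [0.2 0.2 0.1 0.2 0.3 0.2 0.3] side mid 0.4 face [0.3 0.4 0.5 0.4 1.1 0.6 0.7 0.6 0.6 0.7 0.5 1.2 0.3 0.4 0.3 0.3] medians 0.2 0.5
at [0.615  0.1155 0.0447] yang 97.30 -> shift [0.0015 0.0004 0.    ] az -0.0 (or 180.0) F [-0.1 -0.7  1.5] j6 -97
```

```bash
python3 -m jog '[[0.42,0,0,0,0,0,0],[0.5,0,0,0,0,0,0],[0.5,0,0,0,0,0,0],[0.5,0,0,-0.02,0,0,0],[0.5,0,0,-0.06,0,0,0],[0.5,0,0,-0.11,0,0,0],[0.5,0,0,-0.16,0,0,0],[0.5,0,0,-0.16,0,0,0],[0.5,0,0,-0.16,0,0,0]]'
python3 - <<'E'
from h import *
gap(.093); go(.4422-.001,.3294,.0387,113.1)
E
```

```text
time_s: 26.82
position: [0.6142, 0.1155, 0.205]
tcp_rot: [[-0.992, -0.127, 0.0], [-0.127, 0.992, 0.0], [-0.0, -0.0, -1.0]]
force: [-1.1, 0.3, -1.1]
opening: 0.503
grasp_force: 0.0
module front [0.7 0.5 0.5 0.5 0.5 0.5 0.4] side mid 0.5 face [-0.4 -0.3 -0.4 -0.4  1.3  0.6  0.6  0.6  0.5  0.6  0.6  0.7 -0.4 -0.4
 -0.4 -0.5] medians 0.5 0.1
at [0.6136 0.1155 0.2038] yang 97.30 -> shift [0.1436 0.2341 0.1654] az -15.8 (or 164.2) F [-0.9 -0.   0.3] j6 -97
```

```bash
python3 -m jog '[[0.7,0.025,0.04,0,0,0,-3],[0.7,0.05,0.08,0,0,0,-6],[0.7,0.075,0.12,0,0,0,-9],[0.7,0.1,0.165,0,0,0,-12],[0.7,0.125,0.205,0,0,0,-15],[0.7,0.1436,0.2341,0.01,0,0,-15.8],[0.7,0.1436,0.2341,0.05,0,0,-15.8],[0.7,0.1436,0.2341,0.05,0,0,-15.8]]'
python3 - <<'E'
from h import *
P,im=cloud('wrist'); r=rect(P,(.4422,.3294),.065,.045,.063); print(r)
go(*r["c"],.0375,r["long_deg"]+90); chk()
E
```

```text
time_s: 27.88
position: [0.439, 0.3283, 0.1506]
tcp_rot: [[-0.919, -0.393, -0.009], [-0.393, 0.919, -0.004], [0.01, -0.0, -1.0]]
force: [0.5, -0.8, -0.3]
opening: 0.697
grasp_force: 0.0
{'c': [0.439, 0.3296], 'size': (86.7, 30.1), 'long_deg': 23.84, 'z': 0.0606, 'n': 3816}
at [0.4409 0.3287 0.1523] yang 113.11 -> shift [0.0007 0.0016 0.1148] az -0.7 (or 179.3) F [ 0.4 -1.6  0.4] j6 -88
straightedge {'c': [0.5586, 0.0149], 'size': (249.5, 51.9), 'long_deg': -82.57, 'z': 0.0189, 'n': 514}
```

```bash
python3 -m jog '[[0.7,0,0.0016,0.04,0,0,-0.4],[0.7,0,0.0016,0.08,0,0,-0.4],[0.7,0,0.0016,0.105,0,0,-0.4],[0.7,0,0.0016,0.114,0,0,-0.4],[0.7,0,0.0016,0.114,0,0,-0.4],[0.2,0,0.0016,0.114,0,0,-0.4],[0.2,0,0.0016,0.114,0,0,-0.4],[0.2,0,0.0016,0.114,0,0,-0.4],[0.2,0,0.0016,0.114,0,0,-0.4]]'
python3 - <<'E'
from h import *
go(.6213+.009,.0542+.001,.0987,97.3)
E
```

```text
time_s: 29.1
position: [0.4421, 0.3308, 0.0406]
tcp_rot: [[-0.917, -0.399, 0.001], [-0.399, 0.917, -0.0], [-0.001, -0.0, -1.0]]
force: [0.2, -0.3, -0.2]
opening: 0.341
grasp_force: 29.8
at [0.4421 0.3308 0.0406] yang 113.52 -> shift [-0.0625 -0.3279 -0.0579] az 16.2 (or -163.8) F [ 0.2 -0.3 -0.2] j6 -88
```

```bash
python3 -m jog '[[0.2,0,0,-0.03,0,0,0],[0.2,0,0,-0.07,0,0,0],[0.2,-0.005,-0.03,-0.1,0,0,2],[0.2,-0.015,-0.08,-0.1,0,0,4],[0.2,-0.025,-0.13,-0.1,0,0,7],[0.2,-0.035,-0.18,-0.1,0,0,10],[0.2,-0.045,-0.23,-0.1,0,0,13],[0.2,-0.054,-0.28,-0.1,0,0,16],[0.2,-0.06,-0.315,-0.1,0,0,16.2],[0.2,-0.0625,-0.3279,-0.1,0,0,16.2],[0.2,-0.0625,-0.3279,-0.1,0,0,16.2],[0.2,-0.0625,-0.3279,-0.07,0,0,16.2],[0.2,-0.0625,-0.3279,-0.04,0,0,16.2],[0.2,-0.0625,-0.3279,-0.03,0,0,16.2],[0.2,-0.0625,-0.3279,-0.03,0,0,16.2],[0.2,-0.0625,-0.3279,-0.03,0,0,16.2]]'
python3 - <<'E'
from h import *
P,im=cloud('wrist'); r=rect(P,(.59,.05),.04,.075,.1); print(r)
o=np.array([.5806,.0178]);t=np.radians(7.3)
with np.errstate(invalid="ignore"):
  Z=P[...,2];X=(P[...,0]-o[0])*np.cos(t)+(P[...,1]-o[1])*np.sin(t);Y=-(P[...,0]-o[0])*np.sin(t)+(P[...,1]-o[1])*np.cos(t)
  m=(Z>.083)&(Z<.096)&(abs(Y-.031)<.025)&(X<.025)
print("front",np.percentile(X[m],1)*1e3,"side mid",500*(np.percentile(Y[m],2)+np.percentile(Y[m],98)),np.median(Z[m]))
go(.6213+.009,.0542+.001,.0686,97.3)
E
```

```text
time_s: 31.1
position: [0.6307, 0.0556, 0.0715]
tcp_rot: [[-0.992, -0.128, 0.002], [-0.128, 0.992, -0.0], [-0.002, -0.0, -1.0]]
force: [0.6, 0.3, -2.7]
opening: 0.343
grasp_force: 29.8
{'c': [0.6043, 0.0521], 'size': (51.5, 41.2), 'long_deg': -81.45, 'z': 0.0914, 'n': 7203}
front 8.015149669176438 side mid 32.069256696466475 0.09134499193472959
at [0.6308 0.0554 0.0716] yang 97.32 -> shift [ 0.0005 -0.0001  0.003 ] az 0.0 (or -180.0) F [ 0.1 -0.2 -1.9] j6 -102
```

```bash
python3 -m jog '[[0.2,0,-0.0007,0.008,0,0,0],[0.2,0,-0.0007,0.016,0,0,0],[0.2,0,-0.0007,0.022,0,0,0],[0.2,0,-0.0007,0.024,0,0,0],[0.2,0,-0.0007,0.024,0,0,0],[0.2,0.003,-0.0007,0.024,0,0,0],[0.2,0.0055,-0.0007,0.024,0,0,0],[0.2,0.0065,-0.0007,0.024,0,0,0],[0.2,0.0065,-0.0007,0.024,0,0,0]]'
python3 - <<'E'
from h import *
gap(.031); go(.6213,.0542,.0466,97.3)
E
```

```text
time_s: 32.28
position: [0.6244, 0.0535, 0.0466]
tcp_rot: [[-0.992, -0.127, 0.002], [-0.127, 0.992, -0.0], [-0.002, -0.0, -1.0]]
force: [2.4, 0.5, 1.7]
opening: 0.342
grasp_force: 29.8
module front [1.5 1.5 1.4 1.1 1.4 1.5 1.4] side mid -0.2 face [-0.3 -0.1 -0.1 -0.1  2.3  2.   1.8  1.9  1.9  1.8  1.9  2.5 -0.2 -0.1
 -0.1 -0.2] medians 1.4 0.9
at [0.6244 0.0535 0.0466] yang 97.30 -> shift [ 0.003   0.0011 -0.    ] az -0.0 (or 180.0) F [ 2.5 -0.7  1.6] j6 -103
```

```bash
python3 -m jog '[[0.2,0.0004,0,-0.0005,0,0,0],[0.2,0.0009,0,-0.0005,0,0,0],[0.2,0.0013,0,-0.0005,0,0,0],[0.2,0.0017,0,-0.0005,0,0,0],[0.2,0.0017,0,-0.0005,0,0,0]]'
python3 - <<'E'
from h import *
gap(.031); go(.6213,.0542,.0466,97.3)
E
```

```text
time_s: 32.95
position: [0.6228, 0.0534, 0.0469]
tcp_rot: [[-0.992, -0.127, 0.002], [-0.127, 0.992, 0.0], [-0.002, -0.0, -1.0]]
force: [6.1, 1.1, -1.9]
opening: 0.344
grasp_force: 29.8
module front [-0.1 -0.1 -0.1 -0.3 -0.1 -0.1 -0.2] side mid -0.0 face [0.  0.1 0.  0.1 0.8 0.5 0.5 0.6 0.5 0.5 0.5 1.5 0.  0.1 0.2 0. ] medians -0.1 0.3
at [0.6229 0.0535 0.0469] yang 97.29 -> shift [0.0015 0.0009 0.0003] az -0.0 (or 180.0) F [ 4.4  0.7 -1.6] j6 -103
```

```bash
python3 -m jog '[[0.2,-0.0004,0,0,0,0,0],[0.2,-0.0004,0,0.0005,0,0,0],[0.2,-0.0004,0,0.0005,0,0,0],[0.42,-0.0004,0,0.0005,0,0,0],[0.5,-0.0004,0,0.0005,0,0,0],[0.5,-0.0004,0,0.0005,0,0,0],[0.5,-0.0004,0,-0.02,0,0,0],[0.5,-0.0004,0,-0.06,0,0,0],[0.5,-0.0004,0,-0.11,0,0,0],[0.5,-0.0004,0,-0.16,0,0,0],[0.5,-0.0004,0,-0.16,0,0,0],[0.5,-0.0004,0,-0.16,0,0,0]]'
python3 - <<'E'
from h import *
gap(.031);gap(.093); go(.6115-.002,-.303,.15,111.1)
E
```

```text
time_s: 34.5
position: [0.6211, 0.0535, 0.2061]
tcp_rot: [[-0.992, -0.127, -0.002], [-0.127, 0.992, 0.0], [0.002, 0.0, -1.0]]
force: [-0.4, 0.1, -0.4]
opening: 0.502
grasp_force: 0.0
module front [0.4 0.5 0.5 0.4 0.4 0.4 0.5] side mid -0.3 face [0.2 0.2 0.3 0.3 0.3 0.3 0.2 0.3 0.2 0.3 0.3 0.3 0.2 0.2 0.2 0.2] medians 0.4 0.2
module front [0.4 0.3 0.4 0.3 0.2 0.2 0.2] side mid -0.2 face [-0.6  0.5  0.4  0.5  7.8  0.4  0.4  0.3  0.4  0.4  0.3  0.3  0.2  0.2
  0.2  0. ] medians 0.3 0.4
at [0.6207 0.0535 0.2048] yang 97.29 -> shift [ 0.0561 -0.3522  0.0547] az -13.8 (or 166.2) F [ 0.1 -0.5  0.4] j6 -103
```

```bash
python3 -m jog '[[0.7,0.007,-0.045,0,0,0,-2],[0.7,0.014,-0.09,0,0,0,-4],[0.7,0.021,-0.135,0,0,0,-6],[0.7,0.028,-0.18,0,0,0,-8],[0.7,0.036,-0.225,0,0,0,-10],[0.7,0.043,-0.27,0,0,0,-12],[0.7,0.05,-0.315,0,0,0,-13.8],[0.7,0.0561,-0.3522,0.03,0,0,-13.8],[0.7,0.0561,-0.3522,0.0547,0,0,-13.8],[0.7,0.0561,-0.3522,0.0547,0,0,-13.8],[0.7,0.0561,-0.3522,0.0547,0,0,-13.8]]'
python3 - <<'E'
from h import *
P,im=cloud('wrist'); r=rect(P,(.6115,-.303),.065,.045,.063); print(r)
go(*r["c"],.0385,r["long_deg"]+90); chk()
E
```

```text
time_s: 35.98
position: [0.6114, -0.3026, 0.1517]
tcp_rot: [[-0.933, -0.36, -0.001], [-0.36, 0.933, 0.001], [0.001, 0.001, -1.0]]
force: [0.6, 0.2, 0.1]
opening: 0.698
grasp_force: 0.0
{'c': [0.61, -0.3037], 'size': (90.0, 30.1), 'long_deg': 21.31, 'z': 0.0606, 'n': 3964}
at [ 0.6119 -0.3027  0.1526] yang 111.14 -> shift [ 0.0021 -0.0002  0.1141] az -0.2 (or 179.8) F [ 1.  -0.4 -0.2] j6 -147
straightedge {'c': [0.5473, 0.0978], 'size': (81.9, 51.8), 'long_deg': -82.4, 'z': 0.0194, 'n': 199}
```

```bash
python3 -m jog '[[0.7,0.002,0,0.04,0,0,-0.2],[0.7,0.002,0,0.08,0,0,-0.2],[0.7,0.002,0,0.105,0,0,-0.2],[0.7,0.002,0,0.1135,0,0,-0.2],[0.7,0.002,0,0.1135,0,0,-0.2],[0.2,0.002,0,0.1135,0,0,-0.2],[0.2,0.002,0,0.1135,0,0,-0.2],[0.2,0.002,0,0.1135,0,0,-0.2],[0.2,0.002,0,0.1135,0,0,-0.2]]'
python3 - <<'E'
from h import *
go(.6291+.008,-.0073+.001,.09,97.3)
E
```

```text
time_s: 37.2
position: [0.61, -0.3045, 0.0391]
tcp_rot: [[-0.932, -0.363, 0.001], [-0.363, 0.932, -0.002], [-0.001, -0.002, -1.0]]
force: [0.2, -1.9, -3.1]
opening: 0.341
grasp_force: 29.9
at [ 0.61   -0.3045  0.0391] yang 111.31 -> shift [-0.1336  0.2678 -0.0514] az 14.0 (or -166.0) F [ 0.2 -1.9 -3.1] j6 -147
```

```bash
python3 -m jog '[[0.2,0,0,-0.03,0,0,0],[0.2,0,0,-0.07,0,0,0],[0.2,-0.015,0.03,-0.075,0,0,2],[0.2,-0.035,0.07,-0.075,0,0,4],[0.2,-0.055,0.11,-0.075,0,0,6],[0.2,-0.075,0.15,-0.075,0,0,8],[0.2,-0.095,0.19,-0.075,0,0,10],[0.2,-0.115,0.23,-0.075,0,0,12],[0.2,-0.128,0.257,-0.075,0,0,14],[0.2,-0.1336,0.2678,-0.075,0,0,14],[0.2,-0.1336,0.2678,-0.075,0,0,14],[0.2,-0.1336,0.2678,-0.05,0,0,14],[0.2,-0.1336,0.2678,-0.03,0,0,14],[0.2,-0.1336,0.2678,-0.03,0,0,14],[0.2,-0.1336,0.2678,-0.03,0,0,14]]'
cat >> h.py <<'E'
def held(yc,zt,o=(.5806,.0178),yaw=7.3):
    P,im=cloud('wrist'); t=np.radians(yaw)
    with np.errstate(invalid="ignore"):
        Z=P[...,2];X=(P[...,0]-o[0])*np.cos(t)+(P[...,1]-o[1])*np.sin(t);Y=-(P[...,0]-o[0])*np.sin(t)+(P[...,1]-o[1])*np.cos(t)
        m=(Z>zt-.007)&(Z<zt+.003)&(abs(Y-yc)<.025)&(X<.025)
    print("front %.1f side mid %.1f top z %.4f"%(np.percentile(X[m],1)*1e3,500*(np.percentile(Y[m],2)+np.percentile(Y[m],98))-yc*1e3,np.median(Z[m])))
E
python3 - <<'E'
from h import *
held(-.031,.091); go(.6291+.008,-.0073+.001,.07,97.3)
E
```

```text
time_s: 39.08
position: [0.6371, -0.0065, 0.0687]
tcp_rot: [[-0.992, -0.126, 0.0], [-0.126, 0.992, -0.0], [-0.0, -0.0, -1.0]]
force: [0.3, -0.1, -3.0]
opening: 0.349
grasp_force: 29.9
front 8.5 side mid 0.7 top z 0.0902
at [ 0.6374 -0.0063  0.0692] yang 97.27 -> shift [ 0.0003  0.0001 -0.0008] az -0.0 (or 180.0) F [-0.  -0.4 -3. ] j6 -108
```

```bash
python3 -m jog '[[0.2,0,-0.0005,0.008,0,0,0],[0.2,0,-0.0005,0.016,0,0,0],[0.2,0,-0.0005,0.021,0,0,0],[0.2,0,-0.0005,0.023,0,0,0],[0.2,0,-0.0005,0.023,0,0,0],[0.2,0.003,-0.0005,0.023,0,0,0],[0.2,0.006,-0.0005,0.023,0,0,0],[0.2,0.0072,-0.0005,0.023,0,0,0],[0.2,0.0072,-0.0005,0.023,0,0,0]]'
python3 - <<'E'
from h import *
gap(-.031); go(.6291,-.0073,.0466,97.3)
E
```

```text
time_s: 40.25
position: [0.6295, -0.0072, 0.0456]
tcp_rot: [[-0.992, -0.127, -0.0], [-0.127, 0.992, 0.0], [0.0, 0.0, -1.0]]
force: [0.4, 0.1, -4.8]
opening: 0.34
grasp_force: 29.9
module front [0.8 0.8 0.6 0.7 0.2 0.8 0.9] side mid 1.0 face [-0.2 -0.1 -0.2 -0.3  1.8  1.3  1.2  1.2  1.2  1.2  1.3  1.4 -0.1 -0.1
 -0.2 -0.1] medians 0.8 0.5
at [ 0.6297 -0.0072  0.0456] yang 97.29 -> shift [ 0.0006 -0.     -0.001 ] az -0.0 (or 180.0) F [ 0.6  0.5 -3.7] j6 -108
```

```bash
python3 -m jog '[[0.2,0.0003,-0.0004,0,0,0,0],[0.2,0.0006,-0.0004,0,0,0,0],[0.2,0.0009,-0.0004,0,0,0,0],[0.2,0.0009,-0.0004,0,0,0,0]]'
python3 - <<'E'
from h import *
gap(-.031); go(.6291,-.0073,.0466,97.3)
E
```

```text
time_s: 40.8
position: [0.6289, -0.0077, 0.0456]
tcp_rot: [[-0.992, -0.127, 0.0], [-0.127, 0.992, -0.0], [-0.0, -0.0, -1.0]]
force: [-0.0, 0.3, -3.7]
opening: 0.344
grasp_force: 29.9
module front [0.2 0.1 0.1 0.1 0.  0.1 0.2] side mid 0.6 face [0.3 0.3 0.5 0.3 1.2 0.6 0.6 0.5 0.6 0.5 0.5 0.9 0.4 0.3 0.3 0.3] medians 0.1 0.5
at [ 0.629  -0.0077  0.0456] yang 97.29 -> shift [-0.0002  0.0004 -0.001 ] az -0.0 (or 180.0) F [-0.2  0.2 -3.6] j6 -108
```

```bash
python3 -m jog '[[0.2,0.0003,0,0,0,0,0],[0.2,0.0005,0,0,0,0,0],[0.2,0.0005,0,0.0004,0,0,0],[0.2,0.0005,0,0.0009,0,0,0],[0.2,0.0005,0,0.0009,0,0,0]]'
python3 -m jog '[[0.42,0,0,0,0,0,0],[0.5,0,0,0,0,0,0],[0.5,0,0,0,0,0,0],[0.5,0,0,-0.02,0,0,0],[0.5,0,0,-0.06,0,0,0],[0.5,0,0,-0.11,0,0,0],[0.5,0,0,-0.16,0,0,0],[0.5,0,0,-0.16,0,0,0],[0.5,0,0,-0.16,0,0,0]]'
python3 - <<'E'
from h import *
gap(-.031);gap(.031);gap(.093); go(.4732-.002,-.3273,.15,72.8)
E
```

```text
time_s: 41.48
position: [0.6289, -0.0078, 0.0451]
tcp_rot: [[-0.992, -0.127, 0.001], [-0.127, 0.992, -0.0], [-0.001, -0.0, -1.0]]
force: [1.6, -0.0, -1.0]
opening: 0.339
grasp_force: 29.9
time_s: 42.6
position: [0.6278, -0.0076, 0.2054]
tcp_rot: [[-0.992, -0.127, 0.0], [-0.127, 0.992, -0.0], [-0.0, -0.0, -1.0]]
force: [0.2, 0.1, -1.1]
opening: 0.503
grasp_force: 0.0
module front [0.4 0.3 0.3 0.4 0.4 0.3 0.4] side mid 0.2 face [-0.5 -0.5 -0.5 -0.4  0.7  0.5  0.5  0.5  0.5  0.5  0.6  0.7 -0.5 -0.5
 -0.5 -0.7] medians 0.4 0.0
module front [0.3 0.3 0.2 0.2 0.2 0.2 0.1] side mid -1.1 face [-0.6 -0.6 -0.6  5.4  7.7  0.5  0.4  0.4  0.3  0.4  0.3  0.3 -0.8 -0.9
 -0.9 -1. ] medians 0.2 0.3
module front [0.6 0.6 0.5 0.4 0.4 0.3 0.2] side mid -0.2 face [-0.4 -0.4 -0.5 -0.5  7.8  0.4  0.4  0.3  0.2  0.2  0.1  0.1  0.  -0.1
 -0.1 -0.1] medians 0.4 0.0
at [ 0.6271 -0.0075  0.2032] yang 97.29 -> shift [ 0.1951 -0.2974  0.0535] az 24.5 (or -155.5) F [-0.8  0.1  0. ] j6 -108
```

```bash
python3 -m jog '[[0.7,0.025,-0.037,0,0,0,3],[0.7,0.05,-0.075,0,0,0,6],[0.7,0.075,-0.112,0,0,0,9],[0.7,0.1,-0.15,0,0,0,12],[0.7,0.125,-0.19,0,0,0,15],[0.7,0.15,-0.23,0,0,0,18],[0.7,0.175,-0.27,0,0,0,22],[0.7,0.1951,-0.2974,0.03,0,0,24.5],[0.7,0.1951,-0.2974,0.0535,0,0,24.5],[0.7,0.1951,-0.2974,0.0535,0,0,24.5],[0.7,0.1951,-0.2974,0.0535,0,0,24.5]]'
python3 - <<'E'
from h import *
P,im=cloud('wrist'); r=rect(P,(.4732,-.3273),.065,.045,.063); print(r)
go(*r["c"],.0385,r["long_deg"]+90); chk()
E
```

```text
time_s: 44.12
position: [0.4728, -0.3273, 0.1511]
tcp_rot: [[-0.955, 0.295, -0.0], [0.295, 0.955, 0.0], [0.0, 0.0, -1.0]]
force: [0.0, 0.2, -0.5]
opening: 0.703
grasp_force: 0.0
{'c': [0.4709, -0.3279], 'size': (90.8, 30.1), 'long_deg': -17.07, 'z': 0.0606, 'n': 3961}
at [ 0.4731 -0.3274  0.1516] yang 72.84 -> shift [ 0.0021 -0.0011  0.1131] az -0.1 (or 179.9) F [ 0.4 -0.1  0.4] j6 -119
straightedge {'c': [0.5573, 0.0198], 'size': (240.8, 51.5), 'long_deg': -82.69, 'z': 0.019, 'n': 456}
```

```bash
python3 -m jog '[[0.7,0.002,-0.001,0.04,0,0,0],[0.7,0.002,-0.001,0.08,0,0,0],[0.7,0.002,-0.001,0.105,0,0,0],[0.7,0.002,-0.001,0.1125,0,0,0],[0.7,0.002,-0.001,0.1125,0,0,0],[0.2,0.002,-0.001,0.1125,0,0,0],[0.2,0.002,-0.001,0.1125,0,0,0],[0.2,0.002,-0.001,0.1125,0,0,0],[0.2,0.002,-0.001,0.1125,0,0,0]]'
python3 - <<'E'
from h import *
go(.637+.008,-.0687+.001,.09,97.3)
E
```

```text
time_s: 45.35
position: [0.4705, -0.3284, 0.0391]
tcp_rot: [[-0.955, 0.295, 0.001], [0.295, 0.955, -0.001], [-0.001, -0.001, -1.0]]
force: [0.1, -0.9, 0.8]
opening: 0.342
grasp_force: 29.9
at [ 0.4705 -0.3284  0.0391] yang 72.81 -> shift [-0.0897  0.3005 -0.0511] az -24.5 (or 155.5) F [ 0.1 -0.9  0.8] j6 -119
```

```bash
python3 -m jog '[[0.2,0,0,-0.03,0,0,0],[0.2,0,0,-0.075,0,0,0],[0.2,-0.01,0.035,-0.08,0,0,-3],[0.2,-0.023,0.08,-0.08,0,0,-7],[0.2,-0.037,0.125,-0.08,0,0,-11],[0.2,-0.05,0.17,-0.08,0,0,-15],[0.2,-0.063,0.215,-0.08,0,0,-19],[0.2,-0.077,0.26,-0.08,0,0,-23],[0.2,-0.086,0.29,-0.08,0,0,-24.5],[0.2,-0.0897,0.3005,-0.08,0,0,-24.5],[0.2,-0.0897,0.3005,-0.08,0,0,-24.5],[0.2,-0.0897,0.3005,-0.05,0,0,-24.5],[0.2,-0.0897,0.3005,-0.03,0,0,-24.5],[0.2,-0.0897,0.3005,-0.03,0,0,-24.5],[0.2,-0.0897,0.3005,-0.03,0,0,-24.5]]'
python3 - <<'E'
from h import *
held(-.093,.091); go(.637+.008,-.0687+.001,.07,97.3)
E
```

```text
time_s: 47.22
position: [0.6452, -0.0681, 0.069]
tcp_rot: [[-0.992, -0.126, 0.001], [-0.126, 0.992, -0.0], [-0.001, -0.0, -1.0]]
force: [0.4, -0.3, -3.2]
opening: 0.341
grasp_force: 29.9
front 9.0 side mid 0.4 top z 0.0905
at [ 0.6456 -0.068   0.0695] yang 97.26 -> shift [ 0.0005  0.0004 -0.0005] az -0.0 (or 180.0) F [ 0.4 -0.  -3.2] j6 -113
```

```bash
python3 -m jog '[[0.2,0,-0.0003,0.008,0,0,0],[0.2,0,-0.0003,0.016,0,0,0],[0.2,0,-0.0003,0.021,0,0,0],[0.2,0,-0.0003,0.0233,0,0,0],[0.2,0,-0.0003,0.0233,0,0,0],[0.2,0.003,-0.0003,0.0233,0,0,0],[0.2,0.006,-0.0003,0.0233,0,0,0],[0.2,0.0075,-0.0003,0.0233,0,0,0],[0.2,0.0075,-0.0003,0.0233,0,0,0]]'
python3 - <<'E'
from h import *
gap(-.093); go(.637,-.0687,.0466,97.3)
E
```

```text
time_s: 48.4
position: [0.6373, -0.0686, 0.0454]
tcp_rot: [[-0.992, -0.127, -0.0], [-0.127, 0.992, 0.0], [0.0, 0.0, -1.0]]
force: [0.3, -0.3, -3.2]
opening: 0.336
grasp_force: 29.9
module front [1.2 1.2 1.1 1.1 1.1 1.1 1. ] side mid 0.8 face [0.4 0.3 0.4 0.5 2.2 1.6 1.6 1.7 1.5 1.5 1.5 2.3 0.5 0.4 0.4 0.3] medians 1.1 1.0
at [ 0.6375 -0.0686  0.0454] yang 97.29 -> shift [ 0.0005 -0.     -0.0012] az -0.0 (or 180.0) F [ 0.2  0.4 -3.1] j6 -113
```

```bash
python3 -m jog '[[0.2,0.0004,-0.0004,0,0,0,0],[0.2,0.0008,-0.0004,0,0,0,0],[0.2,0.0011,-0.0004,0,0,0,0],[0.2,0.0013,-0.0004,0,0,0,0],[0.2,0.0013,-0.0004,0.0004,0,0,0],[0.2,0.0013,-0.0004,0.0008,0,0,0],[0.2,0.0013,-0.0004,0.0008,0,0,0]]'
python3 - <<'E'
from h import *
gap(-.093); go(.637,-.0687,.0466,97.3)
E
```

```text
time_s: 49.32
position: [0.6365, -0.0692, 0.0451]
tcp_rot: [[-0.992, -0.127, 0.001], [-0.127, 0.992, -0.0], [-0.001, -0.0, -1.0]]
force: [-0.5, -0.3, 0.8]
opening: 0.342
grasp_force: 29.8
module front [ 0.2  0.3  0.2 -0.4  0.2  0.1  0.1] side mid 0.3 face [-0.1 -0.1 -0.2 -0.1  1.2  0.7  0.6  0.6  0.6  0.6  0.6  1.3 -0.2 -0.2
 -0.2 -0.1] medians 0.2 0.2
at [ 0.6365 -0.0692  0.045 ] yang 97.30 -> shift [-0.0006  0.0004 -0.0015] az -0.0 (or 180.0) F [-0.2 -0.1  1.7] j6 -113
```

```bash
python3 -m jog '[[0.2,0.0004,0,-0.0003,0,0,0],[0.2,0.0008,0,-0.0003,0,0,0],[0.2,0.0008,0,-0.0003,0,0,0]]'
python3 -m jog '[[0.2,0,0,0.0003,0,0,0],[0.42,0,0,0.0003,0,0,0],[0.5,0,0,0.0003,0,0,0],[0.5,0,0,0.0003,0,0,0],[0.5,0,0,-0.02,0,0,0],[0.5,0,0,-0.06,0,0,0],[0.5,0,0,-0.11,0,0,0],[0.5,0,0,-0.16,0,0,0],[0.5,0,0,-0.2,0,0,0],[0.5,0,0,-0.2,0,0,0],[0.5,0,0,-0.2,0,0,0]]'
python3 - <<'E'
from h import *
for y in(-.093,-.031,.031,.093): gap(y,"w6.png")
P=chk(); im,_=viewer.capture('top'); hs=cv2.cvtColor(im,cv2.COLOR_BGR2HSV); m=(hs[...,1]>60)&(hs[...,0]<25)
print("mat top",rect(np.where(m[...,None],P,np.nan),(.44,.01),.2,-.005,.01))
go(.5424,.0137,.25,7.4)
E
```

```text
time_s: 49.75
position: [0.6364, -0.0693, 0.0451]
tcp_rot: [[-0.992, -0.127, 0.002], [-0.127, 0.992, -0.0], [-0.002, -0.0, -1.0]]
force: [2.1, 0.9, -0.1]
opening: 0.34
grasp_force: 29.8
time_s: 51.12
position: [0.6348, -0.0691, 0.2453]
tcp_rot: [[-0.992, -0.127, -0.0], [-0.127, 0.992, 0.0], [0.0, 0.0, -1.0]]
force: [-0.1, 0.1, -0.4]
opening: 0.5
grasp_force: 0.0
module front [0.6 0.6 0.5 0.4 0.5 0.4 0.4] side mid 0.3 face [-0.8 -0.6 -0.7 -0.6  0.6  0.7  0.6  0.6  0.6  0.6  0.6  0.6 -0.7 -0.7
 -0.7 -0.7] medians 0.5 -0.0
module front [0.2 0.2 0.2 0.2 0.1 0.1 0.1] side mid -0.3 face [-0.5 -0.4 -0.5 -0.5  7.3  0.3  0.4  0.4  0.3  0.3  0.3  0.7 -0.7 -0.7
 -0.8 -0.8] medians 0.2 -0.1
module front [0.7 0.7 0.7 0.6 0.5 0.5 0.5] side mid -1.1 face [ 0.1  0.  -0.1  4.   7.7 -0.2  0.8  0.9  0.8  0.8  0.7  0.8  0.5  0.6
  0.5  0.3] medians 0.6 0.6
module front [-0.1 -0.   0.7  0.6  0.6  0.4  0.4] side mid -0.4 face [ 0.4  0.3  0.2  0.2  7.8  0.1 -0.  -0.1 -0.2  0.7  0.8  0.7  0.6  0.6
  0.6 -0.9] medians 0.4 0.3
straightedge {'c': [0.5443, 0.1189], 'size': (51.8, 38.0), 'long_deg': 2.94, 'z': 0.0195, 'n': 87}
mat top {'c': [0.4471, -0.1071], 'size': (72.9, 68.6), 'long_deg': 0.65, 'z': 0.0032, 'n': 380}
at [ 0.635  -0.0692  0.2436] yang 97.29 -> shift [ 0.0813  0.0939 -0.0061] az 89.9 (or -90.1) F [ 0.8 -0.6 -0.6] j6 -114
```

View pics/w6.png

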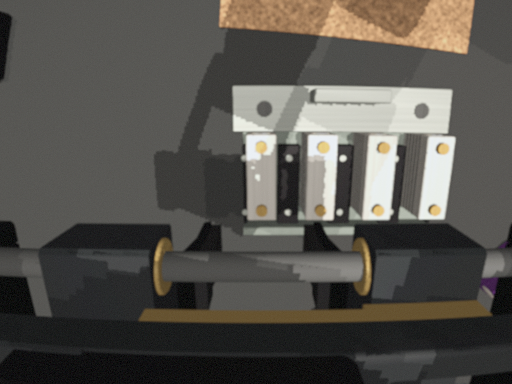

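All four modules (row 133–220, cols 245–455) butt the straightedge (face at row ~131), mat at top. Now regrip the rib.

```bash
python3 -m jog '[[0.45,0.009,0.01,-0.006,0,0,10],[0.45,0.018,0.02,-0.006,0,0,20],[0.45,0.027,0.03,-0.006,0,0,30],[0.45,0.036,0.04,-0.006,0,0,40],[0.45,0.045,0.05,-0.006,0,0,50],[0.45,0.054,0.06,-0.006,0,0,60],[0.45,0.063,0.07,-0.006,0,0,70],[0.45,0.072,0.08,-0.006,0,0,80],[0.45,0.0813,0.0939,-0.006,0,0,89.9],[0.45,0.0813,0.0939,-0.006,0,0,89.9],[0.45,0.0813,0.0939,-0.006,0,0,89.9]]'
python3 - <<'E'
from h import *
P,im=cloud('wrist'); r=rect(P,(.5424,.0137),.05,.05,.0595); print("rib",r,"sole",rect(P,(.555,.015),.13,.015,.0215))
hs=cv2.cvtColor(im,cv2.COLOR_BGR2HSV); m=(hs[...,1]>60)&(hs[...,0]<25)&(hs[...,2]>30); m[225:]=0
q=np.where(m[...,None],P,np.nan); print("mat wrist",rect(q,(.44,.01),.2,-.005,.01))
P=chk(); im,_=viewer.capture('top'); hs=cv2.cvtColor(im,cv2.COLOR_BGR2HSV); m=(hs[...,1]>60)&(hs[...,0]<25)
print("mat top",rect(np.where(m[...,None],P,np.nan),(.44,.01),.2,-.005,.01))
go(*r["c"],.039,r["long_deg"]+90)
E
```

```text
time_s: 52.8
position: [0.5435, 0.0132, 0.2507]
tcp_rot: [[-0.131, 0.991, 0.0], [0.991, 0.131, -0.0], [-0.0, 0.0, -1.0]]
force: [0.7, -0.1, -0.1]
opening: 0.452
grasp_force: 0.0
rib {'c': [0.5432, 0.0134], 'size': (80.1, 13.2), 'long_deg': -82.71, 'z': 0.0564, 'n': 925} sole {'c': [0.5994, 0.0285], 'size': (234.3, 137.0), 'long_deg': -82.85, 'z': 0.0204, 'n': 6513}
mat wrist {'c': [0.4385, 0.036], 'size': (236.6, 76.6), 'long_deg': -87.03, 'z': 0.0034, 'n': 11648}
straightedge {'c': [0.5688, -0.0706], 'size': (76.6, 50.5), 'long_deg': -81.0, 'z': 0.0194, 'n': 166}
mat top {'c': [0.4441, -0.0683], 'size': (147.2, 76.0), 'long_deg': -88.18, 'z': 0.0032, 'n': 905}
at [0.5435 0.0131 0.2508] yang 7.44 -> shift [ 0.0004 -0.0003  0.2118] az 0.1 (or -179.9) F [ 0.  -0.7 -0.9] j6 -18
```

```bash
python3 -m jog '[[0.45,0,0,0.05,0,0,0],[0.45,0,0,0.1,0,0,0],[0.45,0,0,0.15,0,0,0],[0.45,0,0,0.185,0,0,0],[0.45,0,0,0.203,0,0,0],[0.45,0,0,0.2105,0,0,0],[0.45,0,0,0.2105,0,0,0],[0,0,0,0.2105,0,0,0],[0,0,0,0.2105,0,0,0],[0,0,0,0.2105,0,0,0],[0,0,0,0.2105,0,0,0],[0,0,0,0.2105,0,0,0]]'
python3 - <<'E'
from h import *
P,im=cloud('wrist'); edges(np.where((np.arange(384)<215)[:,None,None],P,np.nan))
hs=cv2.cvtColor(im,cv2.COLOR_BGR2HSV); m=(hs[...,1]>60)&(hs[...,0]<25)&(hs[...,2]>30); m[220:]=0; m&=(P[...,2]<.008)
for f in("min","max"):
    r=[]
    for y in np.arange(.05,.145,.004):
        k=m&(abs(P[...,1]-y)<.002)&(P[...,0]>.38)&(P[...,0]<.5)
        if k.sum()>10: r.append((y,np.percentile(P[...,0][k],1 if f=="min" else 99)))
    r=np.array(r); b=np.polyfit(r[:,0],r[:,1],1); print(f,"x at y=.01: %.4f"%np.polyval(b,.01),"yaw %.2f"%-np.degrees(np.arctan(b[0])),"sd %.2fmm"%(1e3*np.std(r[:,1]-np.polyval(b,r[:,0]))),r[0],r[-1])
E
```

```text
time_s: 54.45
position: [0.5416, 0.0135, 0.0408]
tcp_rot: [[-0.129, 0.992, -0.002], [0.992, 0.129, -0.0], [0.0, -0.002, -1.0]]
force: [-4.5, -1.9, 5.8]
opening: 0.156
grasp_force: 30.0
face x0 0.8 mm rot -0.20 deg y 12..108 sd 0.2 n 23
front x0 3.6 mm rot -0.08 deg y 8..76 sd 0.3 n 10
min x at y=.01: 0.3929 yaw -6.52 sd 11.43mm [0.05       0.40179035] [0.134      0.45578069]
max x at y=.01: 0.4762 yaw 2.74 sd 0.14mm [0.05       0.47441425] [0.134      0.47068469]
```

```bash
python3 -m jog '[[0,0,0.001,-0.0005,0,0,0],[0,0,0.001,-0.0005,0,0,0],[0,0,-0.001,-0.0008,0,0,0],[0,0,-0.004,-0.0015,0,0,0],[0,0,-0.008,-0.004,0,0,0],[0,0,-0.012,-0.012,0,0,0],[0,0.001,-0.02,-0.025,0,0,0],[0,0.004,-0.045,-0.025,0,0,1.5],[0,0.007,-0.07,-0.025,0,0,3],[0,0.009,-0.095,-0.025,0,0,4.6],[0,0.01,-0.1151,-0.025,0,0,4.6],[0,0.01,-0.1151,-0.025,0,0,4.6],[0,0.01,-0.1151,-0.012,0,0,4.6],[0,0.01,-0.1151,-0.006,0,0,4.6],[0,0.01,-0.1151,-0.006,0,0,4.6],[0,0.01,-0.1151,-0.006,0,0,4.6]]'
python3 - <<'E'
from h import *
P,im=cloud('wrist','w7.png'); go(.4262,.0086,.0415,2.8)
P,im=cloud('top'); print(rect(P,(.44,.01),.17,.015,.033))
for y in (-.093,-.031,.031,.093):
    c=np.array([.5806,.0178])+.045*np.array([.9919,.1271])+y*np.array([-.1271,.9919]); r=rect(P,c,.055,.055,.075); print(np.round(c,4),r)
E
```

```text
time_s: 56.5
position: [0.4277, 0.0087, 0.0461]
tcp_rot: [[-0.049, 0.999, -0.0], [0.999, 0.049, 0.0], [0.0, -0.0, -1.0]]
force: [-0.3, -0.7, -7.9]
opening: 0.157
grasp_force: 30.0
at [0.4277 0.0087 0.0462] yang 2.81 -> shift [ 0.     -0.0015  0.0047] az 0.0 (or -180.0) F [-0.3  0.  -9.3] j6 -17
{'c': [0.449, -0.0919], 'size': (48.8, 47.2), 'long_deg': 1.7, 'z': 0.026, 'n': 193}
[ 0.6371 -0.0687] {'c': [0.639, -0.0681], 'size': (91.1, 30.5), 'long_deg': 7.42, 'z': 0.0666, 'n': 238}
[ 0.6292 -0.0072] {'c': [0.6307, -0.0067], 'size': (92.5, 30.0), 'long_deg': 7.3, 'z': 0.0666, 'n': 243}
[0.6213 0.0543] {'c': [0.6224, 0.0538], 'size': (90.8, 29.6), 'long_deg': 7.5, 'z': 0.0666, 'n': 237}
[0.6134 0.1158] {'c': [0.6155, 0.1159], 'size': (90.9, 30.0), 'long_deg': 7.21, 'z': 0.0664, 'n': 241}
```

View pics/w7.png

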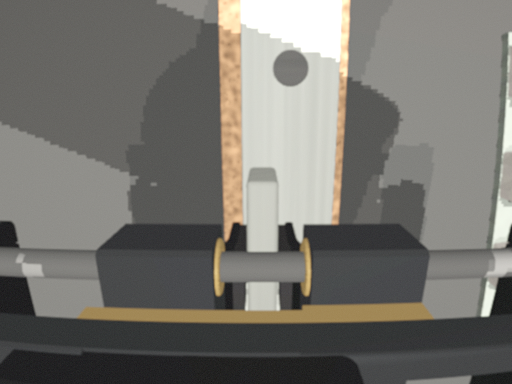

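The sole lies over the cork with margin on both sides (cols 222–243 left, 340–349 right). I'll shift 2 mm left and set it down.

```bash
python3 -m jog '[[0,0,-0.001,0.001,0,0,0],[0,0,-0.002,0.002,0,0,0],[0,0,-0.002,0.0032,0,0,0],[0,0,-0.002,0.0032,0,0,0]]'
python3 -m jog '[[0,0,0,0.0005,0,0,0],[0,0,0,0.001,0,0,0],[0,0,0,0.001,0,0,0]]'
```

```text
time_s: 57.1
position: [0.4251, 0.0086, 0.0438]
tcp_rot: [[-0.049, 0.999, -0.0], [0.999, 0.049, -0.0], [-0.0, -0.0, -1.0]]
force: [-1.1, 0.4, 3.4]
opening: 0.158
grasp_force: 30.0
time_s: 57.48
position: [0.4251, 0.0086, 0.0438]
tcp_rot: [[-0.049, 0.999, 0.001], [0.999, 0.049, -0.0], [-0.0, 0.001, -1.0]]
force: [-3.8, -0.1, 16.8]
opening: 0.161
grasp_force: 30.0
```

Resting on the mat. Unload, release and rise.

```bash
python3 -m jog '[[0,0,0,-0.001,0,0,0],[0,0,0,-0.001,0,0,0],[0.25,0,0,-0.001,0,0,0],[0.45,0,0,-0.001,0,0,0],[0.45,0,0,-0.001,0,0,0],[0.45,0,0,-0.001,0,0,0],[0.45,0,0,-0.03,0,0,0],[0.45,0,0,-0.08,0,0,0],[0.45,0,0,-0.13,0,0,0],[0.45,0,0,-0.19,0,0,0],[0.45,0,0,-0.21,0,0,0],[0.45,-0.02,0,-0.21,0,0,0],[0.45,-0.06,0,-0.21,0,0,0],[0.45,-0.06,0,-0.21,0,0,0],[0.45,-0.06,0,-0.21,0,0,0]]'
python3 - <<'E'
from h import *
P,im=cloud('wrist','w8.png')
print("rib",rect(P,(.426,.0086),.06,.05,.063),"sole",rect(P,(.44,.009),.15,.018,.028))
hs=cv2.cvtColor(im,cv2.COLOR_BGR2HSV); m=(hs[...,1]>60)&(hs[...,0]<25)&(hs[...,2]>30); m[225:]=0; m&=(P[...,2]<.008)
for f in("min","max"):
    r=[]
    for y in np.arange(.0,.145,.004):
        k=m&(abs(P[...,1]-y)<.002)&(P[...,0]>.38)&(P[...,0]<.5)
        if k.sum()>5: r.append((y,np.percentile(P[...,0][k],1 if f=="min" else 99)))
    r=np.array(r); b=np.polyfit(r[:,0],r[:,1],1); print(f,"x at y=.01: %.4f"%np.polyval(b,.01),"yaw %.2f"%-np.degrees(np.arctan(b[0])),"sd %.2f"%(1e3*np.std(r[:,1]-np.polyval(b,r[:,0]))))
print("cork y max",np.nanpercentile(P[...,1][m],99.9))
t=np.radians(7.3);o=(.5806,.0178); X=(P[...,0]-o[0])*np.cos(t)+(P[...,1]-o[1])*np.sin(t); Y=-(P[...,0]-o[0])*np.sin(t)+(P[...,1]-o[1])*np.cos(t); Z=P[...,2]
k=(Z>.004)&(Z<.009)&(abs(X)<.012); print("plate front",[round(1e3*np.percentile(X[k&(abs(Y-y)<.006)],1),1) for y in(0,.062)])
for y in(-.093,-.031,.031,.093):
    k=(Z>.058)&(Z<.069)&(abs(Y-y)<.02)&(X<.02); print(y,k.sum(),round(1e3*np.percentile(X[k],1),1) if k.sum()>20 else "")
E
```

```text
time_s: 59.35
position: [0.4278, -0.0509, 0.2518]
tcp_rot: [[-0.048, 0.999, -0.001], [0.999, 0.048, 0.001], [0.001, -0.001, -1.0]]
force: [0.5, 1.1, -0.0]
opening: 0.449
grasp_force: 0.0
rib {'c': [0.426, 0.0084], 'size': (78.8, 13.4), 'long_deg': -86.02, 'z': 0.0594, 'n': 1002} sole {'c': [0.4402, 0.009], 'size': (249.7, 49.9), 'long_deg': -87.1, 'z': 0.0236, 'n': 8545}
min x at y=.01: 0.4004 yaw -1.54 sd 10.05
max x at y=.01: 0.4777 yaw 2.94 sd 0.35
cork y max 0.14082887686015239
plate front [np.float64(0.6), np.float64(-0.2)]
-0.093 450 -0.4
-0.031 714 -162.8
0.031 1005 -159.6
0.093 588 -0.1
```

View pics/w8.png

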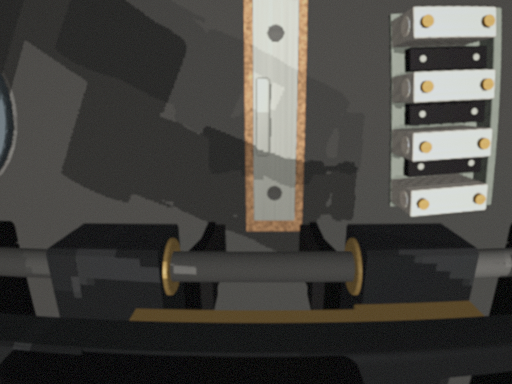

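The straightedge lies squarely on the mat with cork showing all round (cols 244–306). All four modules are seated with their fronts in line with the carrier edge (col ~391). Handing in.

```bash
python3 -c "
from h import *
print(workorder.hand_in())"
```

```text
the job is handed in; nothing more can be done
None
```

I've handed the job in: all four modules stand in their own channels with front ends within about 0.5 mm of the carrier's front edge, and the straightedge is back on its mat, square to it; it was knocked about 37 mm off early on, so I set it flush again before placing any module.

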